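Refill the mounting-plate magazine

TASK

Refill the spring-loaded magazine: draw the green dust cover out of its slot and lay it flat on the bench, then load every blue articulator mounting plate that lies on the bench, pressing each down onto the pile until both brass latches have snapped over it and hold it. Finally slide the cover back in until it is fully home, and leave the other things on the bench where they are.

Things in the scene. Friction and masses are not known exactly. Their poses are not given: they have to be found in the camera images.
- magazine: Fixed spring magazine on a grey base plate 124 x 116 x 12 mm. Origin: centre of its underside on the bench; z is the magazine's axis, +x the way the cover slides in, y across. The latches stand at +y and -y; the +x and -x sides are open from base to top for gripper fingers. All z given for its parts are above the bench. Nothing on it is higher than z = 148 mm.
- rod_tops (a point): On the axis at z = 130 mm, level with the rounded tops of four steel guide rods, 8 mm thick, centres at x = +-20.6, y = +-26.4 mm in the magazine's frame. A plate drops in between them with 1.5 mm play. The gaps between rods that look to +x and -x are 44 mm wide.
- latch_level (a point): On the axis at z = 110 mm: flat underside of the two brass latch bolts, so the top of a held pile. Bolts are 14 mm wide, reach in to y = +-23.5, and are bevelled on top up to y = +-31.5, z = 125. A plate laid in rests on the bevels, underside at about z = 120. Pressed straight down (6 to 15 N, more as the pile grows) until its top is at z = 106, it is past them and they snap back over it.
- slot_mouth (a point): Front end of the cover slot, on its floor plane z = 132 mm, 60 mm before the axis (x = -60, y = 0). The slot is two grooves along x, 8 mm high (z = 132 to 140), side walls 87 mm apart (y = +-43.5), floor lips from y = +-38.5 outwards. Floor lips begin here; the full groove begins at x = -40, with side walls and top lips flared outward for 16 mm before it.
- slot_home (a point): Where the cover's origin is when it is fully home: on the axis, at z = 132 mm, the slot's floor. The end stops then touch the cover's far edge (stops at x = +44.5).
- platform (a joint): Sprung platform (aluminium disc, 48 mm across) in the magazine: metres it has sunk. 0 when empty (its top then at z = 108 mm); the spring lifts it with 2.5 N plus 100 N/m. With n plates held under the latches it reads about 0.012 n - 0.002. Stop at 0.068.
- plate_1: Blue mounting plate: a disc 56 mm in diameter, 12 mm thick, 60 g, brass insert in the middle of its top; origin at the centre of its underside, z up. May be absent.
- plate_2: Blue mounting plate like plate_1. May be absent.
- plate_3: Blue mounting plate like plate_1. May be absent.
- plate_4: Blue mounting plate like plate_1. May be absent.
- plate_5: Blue mounting plate like plate_1. May be absent.
- cover: Green dust cover: slab 88 mm (x) x 84 mm (y) x 5 mm, about 80 g, with a black upright grip in the middle, 10 mm thick in x, 36 mm long in y, from z = 5 to z = 29. Origin: centre of its underside. It starts in the slot, up to 30 mm short of home. Either way round fits. The bench at x = 0.43 to 0.52, y = 0.20 to 0.34 is free to lay it down, and there is more.
- articulator: Brass hinge articulator with casts, 99 x 81 x 125 mm, a bystander; origin at the centre of its underside.
- cast: White toothless plaster cast, 63 x 77 x 24 mm, a bystander; origin at the centre of its underside.
- bottle: Brown bottle with a black cap, 52 mm across, 110 mm high, a bystander; origin at the centre of its underside.
Things that resemble listed ones, but are neither listed nor needed, are in the scene too. What is shaped like the plate_4 but black or pink is not meant.

How it is judged (in metres and radians):
On the way, in this order (a step that is already met when the one before it is completed fails the run):
1. The dust cover is out of the magazine and lies flat on the bench (height (world z) of cover below 0.008 m and angle between cover's own z axis and vertical below 0.1 rad and horizontal distance between cover and magazine above 0.08 m), for 0.2 s.
2. Every plate is in the magazine under the latches, and nothing presses on the pile (horizontal distance between each of plate_1, plate_2, plate_3, plate_4, plate_5 and magazine below 0.005 m and z of plate_1 in the frame of magazine between 0.03 and 0.1005 m and angle between each of plate_1, plate_2, plate_3, plate_4, plate_5's own z axis and vertical below 0.08 rad and z of plate_2 in the frame of magazine between 0.03 and 0.1005 m and z of plate_3 in the frame of magazine between 0.03 and 0.1005 m and z of plate_4 in the frame of magazine between 0.03 and 0.1005 m and z of plate_5 in the frame of magazine between 0.03 and 0.1005 m and contact force between each of the arm, the fingers and plate_1 below 0.5 N and contact force between each of the arm, the fingers and plate_2 below 0.5 N and contact force between each of the arm, the fingers and plate_3 below 0.5 N and contact force between each of the arm, the fingers and plate_4 below 0.5 N and contact force between each of the arm, the fingers and plate_5 below 0.5 N), for 0.3 s.
At the end, for the whole second after the job is handed in: Every plate present lies flat (within 0.08 rad) on the magazine's axis (within 5 mm) under the latches (underside no higher than 100.5 mm above the bench), and the cover is in its slot, fully home within 4 mm against the stops, and at rest (horizontal distance between each of plate_1, plate_2, plate_3, plate_4, plate_5 and magazine below 0.005 m and z of plate_1 in the frame of magazine between 0.03 and 0.1005 m and angle between each of plate_1, plate_2, plate_3, plate_4, plate_5's own z axis and vertical below 0.08 rad and z of plate_2 in the frame of magazine between 0.03 and 0.1005 m and z of plate_3 in the frame of magazine between 0.03 and 0.1005 m and z of plate_4 in the frame of magazine between 0.03 and 0.1005 m and z of plate_5 in the frame of magazine between 0.03 and 0.1005 m and x of cover in the frame of magazine between -0.004 and 0.004 m and y of cover in the frame of magazine between -0.004 and 0.004 m and z of cover in the frame of magazine between 0.13 and 0.1365 m and angle between the x axis of cover and the x axis of magazine, either way round below 0.06 rad and linear speed of cover below 0.01 m/s); the robot touches nothing.
It fails at once if The articulator is pushed more than 3 cm out of place or knocked over (distance of articulator from where it was at the start of the episode above 0.03 m or angle between articulator's own z axis and vertical above 0.5 rad).
It fails at once if The cast is pushed more than 3 cm out of place or knocked over (distance of cast from where it was at the start of the episode above 0.03 m or angle between cast's own z axis and vertical above 0.5 rad).
It fails at once if The bottle is pushed more than 3 cm out of place or knocked over (distance of bottle from where it was at the start of the episode above 0.03 m or angle between bottle's own z axis and vertical above 0.5 rad).
Of plate_1, plate_2, plate_3, plate_4, plate_5 only 3 to 5 are there at a start; the rules pass over those that are not, and their reading is None.
At some moment in a run one of plate_1, plate_2, plate_3, plate_4, plate_5 may be knocked a few centimetres aside while the robot is not near it.
Once in a run the grip may slacken for a moment while it holds something.
It also fails if it takes over 210 s, if anything falls off the work surface, if the arm or the gripper's body presses on something with over 40 N, if the wrist force passes 120 N, or if a joint passes its speed limit or range.

ROBOT

A 6-joint arm with a two-finger parallel gripper is mounted at the origin on a cart in front of the work surface, level with it; the furniture and walls round the work are solid. World frame = base frame: x ahead of the robot, y to its left, z up, the work surface at z = 0. Lengths are in m, angles in degrees, forces in N, time in s.
With the tool pointing down it reaches from about 0.375 to 0.9 m from the base axis. Payload 3.1 kg.
Tool frame: the origin (TCP) lies at the very end of the fingers, on their centre line; the grasp point (between the pads) lies 19 mm behind it; z points along the fingers, y is the line along which they close (so a half turn about z gives the same grasp; the last joint's range is limited). The gripper opens to 87 mm and grips with 3 to 60 N. Pads are 19 mm wide; open, the fingers measure 117 mm over their backs; the gripper's body (75 mm by 190 mm) begins 51 mm behind the grasp point.
Start: joints at [63.169, 30.224, 82.088, -0, 67.689, -10.227], TCP at [0.179, 0.599, 0.223] pointing down, gripper open.
Joint ranges: [-176.69, 176.69], [-43.24, 126.21], [12.49, 139.97], [-82, 262], [0, 151.66], [-163.58, 163.58]. Speed limits (degrees/s): [159.86, 159.86, 180, 180, 180, 180].

INTERFACE

Orientations are given as a 3x3 rotation matrix whose columns are the frame's x, y, z axes.
In Python, from rig import * gives the robot as it stands.
- The arm moves only by the tool jog_arm, never from a script. Its arguments are lists of equal length, an entry for each row: "delta_pos": the shift along the world's x, y, z in cm, a list of three; "turn": the turn about the world's z in degrees; "grip": the closure, from 0 (fully open) to 1 (shut). In form: {"delta_pos": [[x, y, z], ...], "turn": [turn, ...], "grip": [grip, ...]}. A call has 1 to 12 rows; each row is the pose to reach, as a shift and turn from the pose commanded when the call began; what a row does not reach only later rows make up. A row lasts 1/8 s, in which the tool goes at most 62.5 mm and 10.7 degrees, less where a joint would pass 70% of its speed; a pose out of reach is approached as far as the arm can. A call with a gripper value outside its range is refused whole. The fingers move at their own pace and stop on an object; the grip force is fixed at half the most. Time passes only in rows, so rows that repeat a pose let the fingers close. It gives the time, the measured TCP pose, the force, the opening and the grip force at its end, in the units of the state.
- read_state(): the state, without advancing time (a new reading comes with each control period).
- capture(name): name is "scene" or "top"; returns a dict with "color" (384x512x3 uint8, blue, green, red), "fovy" (degrees; the focal length in pixels is half the picture's height over the tangent of half this angle, whatever the lens; pixels are square), "cx", "cy" (the principal point, pixels), "k1" (the pictures are not rectified: a ray, as slopes to the right and down, at radius r is drawn at 1 + k1 r^2 times it, then the intrinsics apply), "camera_from_world" (4x4, takes a point from world to camera coordinates). Camera axes: x right, y up, looking along -z (the intrinsics and any distortion apply to the point x, -y, -z); pixel columns grow to the right and rows downward; lengths in m; the calibration is good to about 2 mm. A picture is of the moment at which its call begins. There is no depth.
- hand_in(): hands the job in; it is judged then, once.
The state is a dict: "time_s": time; "joint_positions": joint angles; "qvel": joint speeds; "tau": joint torques, N m; "position": TCP position; "tcp_rot": TCP orientation; "force": force on the tool from outside, world axes, zero at the start; "moment": the same for the moment, N m; "opening": opening from 0.0 (shut) to 1.0 (fully open); "grasp_force": force on a finger pad.
Only numpy, scipy, OpenCV 4.12 (cv2) and the standard library are available. Lean on these libraries where they do the work, as an engineer would, in place of code of your own. Each camera call takes 0.05 s, during which the arm holds its last target. There are 200 camera calls.

## Working session

There is one attempt and no reset: what is moved stays moved. The work goes in short steps, Python scripts to look and compute and a tool call to move; the robot and the scene stay as the last step left them, time stands still between calls to the robot, and variables do not carry over. Pictures are saved under pics/ and viewed, at most 14 in all, crops included, and the job is handed in when it is done.

Besides the shell and the picture viewer there is one more tool, called after "Emit:" by a JSON object that holds its "api" and its "payload", one argument or row to a line. jog_arm: Moves the arm, as the interface text tells. Its arguments: {"type":"object","properties":{"delta_pos":{"type":"array"},"turn":{"type":"array"},"grip":{"type":"array"}},"required":["delta_pos","turn","grip"]}

```bash
ls; mkdir -p pics
cat > h.py <<'E'
from rig import *
import numpy as np, cv2
def cam(c):
    h,w=c["color"].shape[:2]; f=h/2/np.tan(np.radians(c["fovy"])/2)
    return np.array([[f,0,c["cx"]],[0,f,c["cy"]],[0,0,1.]]),np.array([c["k1"],0,0,0,0.])
def ray(c,uv):
    K,D=cam(c); p=cv2.undistortPoints(np.array(uv,float).reshape(-1,1,2),K,D)[:,0]
    M=np.array(c["camera_from_world"]); R=M[:3,:3]; o=-R.T@M[:3,3]
    d=np.c_[p[:,0],-p[:,1],-np.ones(len(p))]@R
    return o,d/np.linalg.norm(d,axis=1)[:,None]
def onz(c,uv,z):
    o,d=ray(c,uv); return o+d*((z-o[2])/d[:,2])[:,None]
def proj(c,P):
    K,D=cam(c); M=np.array(c["camera_from_world"]); q=np.atleast_2d(P)@M[:3,:3].T+M[:3,3]
    q=q*[1,-1,-1]; return cv2.projectPoints(q,np.zeros(3),np.zeros(3),K,D)[0][:,0]
def tri(c1,u1,c2,u2):
    o1,d1=ray(c1,u1);o2,d2=ray(c2,u2);d1=d1[0];d2=d2[0]
    s=np.linalg.lstsq(np.c_[d1,-d2],o2-o1,rcond=None)[0]
    a=o1+s[0]*d1;b=o2+s[1]*d2; return (a+b)/2,np.linalg.norm(a-b)
E
python3 - <<'E'
from h import *
for n in("scene","top"):
    c=capture(n); cv2.imwrite(f"pics/{n}0.png",cv2.resize(c["color"],(800,600),interpolation=cv2.INTER_CUBIC))
    M=c["camera_from_world"];M=np.array(M);print(n,c["fovy"],c["cx"],c["cy"],c["k1"],(-M[:3,:3].T@M[:3,3]).round(3),M[:3,:3].round(2).tolist())
s=read_state();print(s["position"],np.round(s["tcp_rot"],3),s["opening"],s["force"])
E
```

```text
pics
scene 57.37136488528351 255.37673528776628 188.38438328224439 -0.08538747310121639 [-0.076 -0.537  0.895] [[0.68, -0.73, -0.02], [0.5, 0.45, 0.74], [-0.53, -0.52, 0.67]]
top 44.38780092670269 247.78187091283647 187.54979813630825 0.0460664044417574 [0.26  0.057 1.445] [[-0.01, -1.0, 0.01], [0.98, -0.01, 0.2], [-0.2, 0.01, 0.98]]
[0.17826232 0.59834805 0.22167467] [[-0.958  0.286 -0.001]
 [ 0.286  0.958 -0.002]
 [ 0.    -0.002 -1.   ]] 1.0019760606135129 [0.0170551  0.65168415 0.32950776]
```

View pics/scene0.png

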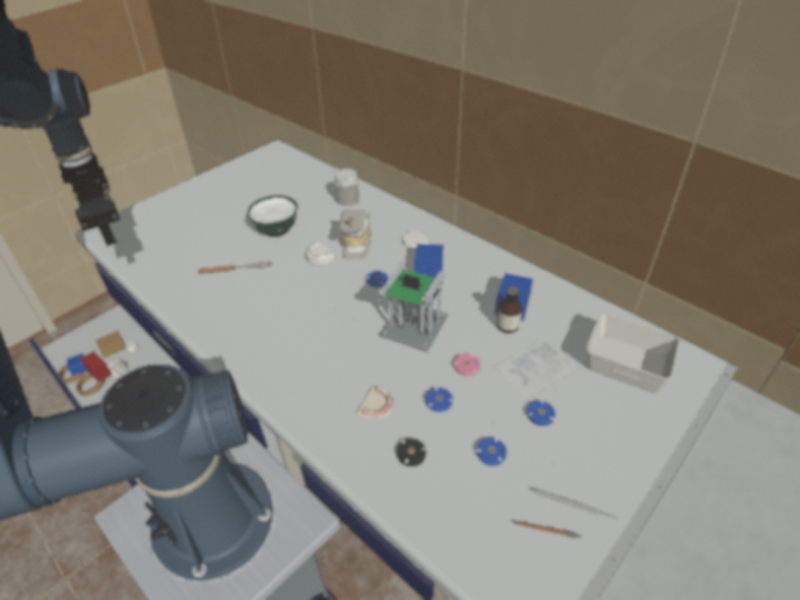

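View pics/top0.png

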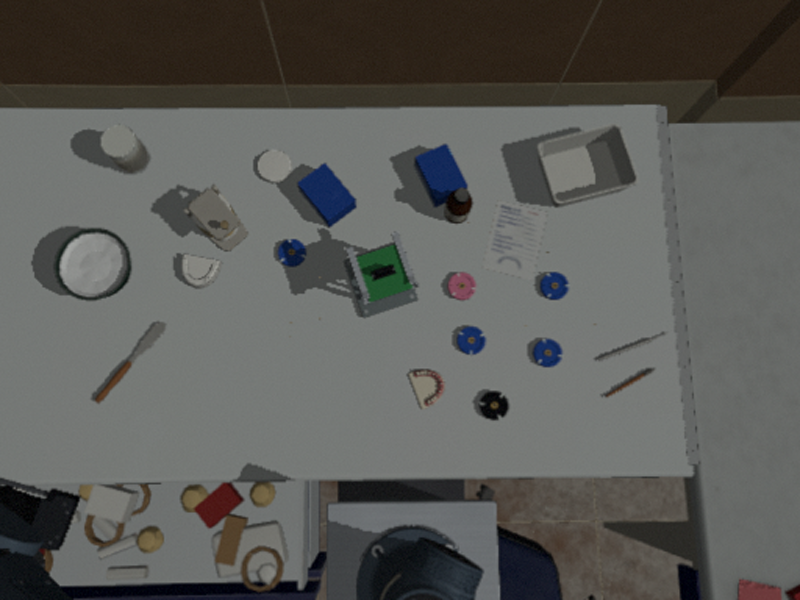

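The top view (800-wide pixels) shows blue discs with brass inserts at (292,253), (470,340), (547,353) and (553,286). Lookalikes are the black disc (493,405), the pink disc (461,286) and the blue boxes (327,194) and (440,175). The magazine with its green cover is at (383,272). I choose the four blue discs. Next I'll measure them and check with crops.

```bash
cat > m.py <<'E'
from h import *
def blobs(c,lo,hi,amin=60,amax=3000):
    m=cv2.inRange(cv2.cvtColor(c["color"],cv2.COLOR_BGR2HSV),lo,hi)
    m=cv2.morphologyEx(m,cv2.MORPH_CLOSE,np.ones((5,5)))
    n,l,st,ce=cv2.connectedComponentsWithStats(m)
    return [(ce[i],st[i]) for i in range(1,n) if amin<st[i][4]<amax],l
BL=((105,130,40),(130,255,255)); GR=((50,120,30),(85,255,255))
E
python3 - <<'E'
from m import *
t=capture("top"); s=capture("scene")
tb,_=blobs(t,*BL); sb,_=blobs(s,*BL)
for b in tb: print("t",b[0].round(1),b[1])
for b in sb: print("s",b[0].round(1),b[1])
for b in tb:
  for q in sb:
    P,e=tri(t,b[0],s,q[0])
    if e<.006 and -.01<P[2]<.05: print(b[0].round(),q[0].round(),P.round(4),e.round(4))
g=blobs(t,*GR)[0];h=blobs(s,*GR)[0]
for b in g: print("g",b[0].round(1),b[1])
for b in h: print("gs",b[0].round(1),b[1])
a=cv2.resize(t["color"][140:215,205:285],None,fx=5,fy=5,interpolation=cv2.INTER_CUBIC)
b=cv2.resize(s["color"][160:230,230:300],None,fx=5.36,fy=5.36,interpolation=cv2.INTER_CUBIC)[:375]
cv2.imwrite("pics/mag.png",np.hstack([a,b]))
a=cv2.resize(t["color"][175:245,290:370],None,fx=5,fy=5,interpolation=cv2.INTER_CUBIC)
b=cv2.resize(t["color"][140:210,160:240],None,fx=5,fy=5,interpolation=cv2.INTER_CUBIC)
cv2.imwrite("pics/plates.png",np.hstack([a,b]))
E
```

```text
t [281.5 110.1] [266  93  33  38 681]
t [209.1 124. ] [191 105  36  40 765]
t [186.3 161.3] [178 153  18  17 228]
t [354.1 182.6] [346 175  17  17 224]
t [300.9 217.5] [293 209  17  17 227]
t [349.9 225.4] [341 217  18  18 236]
s [273.8 166.2] [266 158  16  19 258]
s [330.5 183.3] [320 177  19  19 161]
s [ 47.9 233.6] [ 44 229  10  10  65]
s [280.4 255.3] [274 250  13  12 100]
s [345.8 264.2] [339 258  15  13 116]
s [313.8 288.6] [307 281  15  16 141]
[209. 124.] [274. 166.] [0.7495 0.1613 0.036 ] 0.0002
[354. 183.] [346. 264.] [ 0.5644 -0.2916  0.0031] 0.0013
[301. 217.] [280. 255.] [ 0.4558 -0.1211  0.0041] 0.0009
[350. 225.] [314. 289.] [ 0.4293 -0.2703  0.0046] 0.0001
g [245.1 174.5] [229 157  35  36 696]
```

View pics/mag.png

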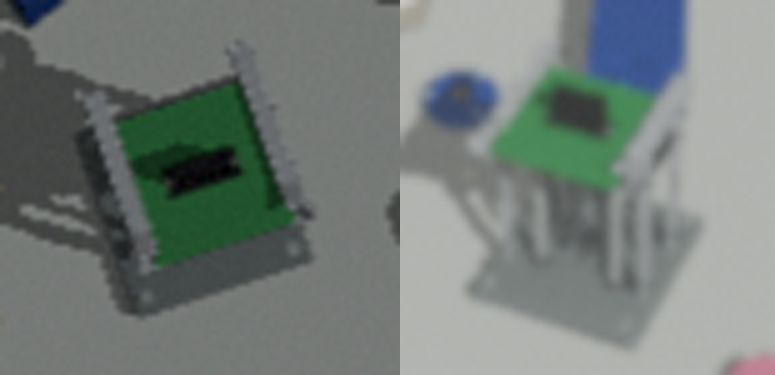

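View pics/plates.png

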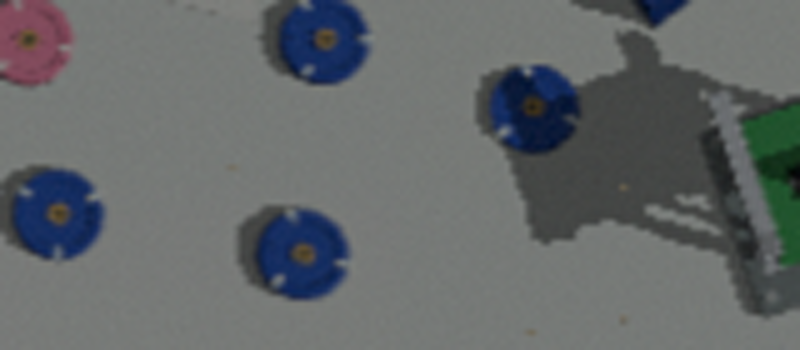

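The crops show the cover upright in the magazine rails, and the four chosen plates with brass inserts. Next: the magazine axis from the base corners, and the cover pose from both views.

Run:
```python
from m import *
t=capture("top"); s=capture("scene")
T=lambda *p:[(205+x/5-.4,140+y/5-.4) for x,y in p]
S=lambda *p:[(230+(x-400)/5.36-.4,160+y/5.36-.4) for x,y in p]
print("base top view",onz(t,T((140,312),(312,256)),.012).round(4).tolist())
print("base scene",onz(s,S((470,288),(632,345),(703,219)),.012).round(4).tolist())
for z in(.132,.137): print("cover top",z,onz(t,T((117,125),(235,80),(295,210),(155,263)),z).round(4).tolist())
print("cover scene",onz(s,S((553,68),(658,95),(615,187),(492,148)),.137).round(4).tolist())
print("rails top z148", onz(t,T((95,92),(237,43),(304,212),(150,268)),.145).round(4).tolist())
for nm,c in(("t",t),("s",s)):
    m=cv2.inRange(cv2.cvtColor(c["color"],cv2.COLOR_BGR2HSV),(50,90,30),(85,255,255))
    cs,_=cv2.findContours(m,cv2.RETR_EXTERNAL,cv2.CHAIN_APPROX_NONE); k=max(cs,key=cv2.contourArea); print(nm,cv2.minAreaRect(k),cv2.contourArea(k))
    b=cv2.boxPoints(cv2.minAreaRect(k)); print(onz(c,b,.137).round(4).tolist())
# grip: top black
P=tri(t,T((203,163))[0],s,S((580,92))[0]);print("grip",P)
# plate1 left
print("plate1 tri",tri(t,(186.3,161.3),s,(240.5,178)))
sb=cv2.inRange(cv2.cvtColor(s["color"],cv2.COLOR_BGR2HSV),(105,100,30),(130,255,255))[165:190,228:255]
ys,xs=np.nonzero(sb);print(len(xs),xs.mean()+228,ys.mean()+165,tri(t,(186.3,161.3),s,(xs.mean()+228,ys.mean()+165)))
```

```text
base top view [[0.5048, 0.0896, 0.012], [0.5388, -0.0174, 0.012]]
base scene [[0.5013, 0.089, 0.012], [0.5343, -0.0218, 0.012], [0.6523, 0.0176, 0.012]]
cover top 0.132 [[0.5934, 0.0994, 0.132], [0.6195, 0.0312, 0.132], [0.5424, -0.002, 0.132], [0.5124, 0.0782, 0.132]]
cover top 0.137 [[0.5922, 0.0992, 0.137], [0.6181, 0.0313, 0.137], [0.5413, -0.0018, 0.137], [0.5115, 0.0781, 0.137]]
cover scene [[0.592, 0.0971, 0.137], [0.6162, 0.0304, 0.137], [0.5356, -0.0051, 0.137], [0.5118, 0.0729, 0.137]]
rails top z148 [[0.6097, 0.1115, 0.145], [0.6379, 0.03, 0.145], [0.5384, -0.0065, 0.145], [0.5071, 0.0808, 0.145]]
t ((245.20001220703125, 174.10000610351562), (30.041637420654297, 28.7767276763916), 71.56504821777344) 739.5
[[0.5928, 0.1027, 0.137], [0.6189, 0.0241, 0.137], [0.5349, -0.0016, 0.137], [0.5094, 0.0761, 0.137]]
s ((261.800048828125, 182.60000610351562), (24.033309936523438, 18.973663330078125), 18.434947967529297) 337.0
[[0.5111, 0.0694, 0.137], [0.591, 0.1183, 0.137], [0.6125, 0.034, 0.137], [0.5334, -0.009, 0.137]]
grip (array([0.56436527, 0.0498586 , 0.16088375]), np.float64(0.001706992278315548))
plate1 tri (array([0.63731064, 0.23520328, 0.00450042]), np.float64(0.0011632362038182713))
46 240.76086956521738 178.02173913043478 (array([0.63784499, 0.23498937, 0.00401611]), np.float64(0.00019158688897431944))
```

Axis at (0.578, 0.0535), yaw ≈17.5°. The cover is 14 mm toward the robot, so the mouth faces the robot. The grip top triangulates to z=0.161, as expected. Moving over the grip.

Emit:
{"api": "jog_arm", "payload": {
  "delta_pos": [
    [38.6, -54.8, 0],
    [38.6, -54.8, 0],
    [38.6, -54.8, 0],
    [38.6, -54.8, 0],
    [38.6, -54.8, 0],
    [38.6, -54.8, 0],
    [38.6, -54.8, 0],
    [38.6, -54.8, 0],
    [38.6, -54.8, 0],
    [38.6, -54.8, 0],
    [38.6, -54.8, 0],
    [38.6, -54.8, 0]
  ],
  "turn": [-56, -56, -56, -56, -56, -56, -56, -56, -56, -56, -56, -56],
  "grip": [0, 0, 0, 0, 0, 0, 0, 0, 0, 0, 0, 0]
}}

```text
time_s: 1.8
position: [0.5669, 0.0478, 0.2225]
tcp_rot: [[-0.295, 0.956, 0.002], [0.956, 0.295, -0.001], [-0.001, 0.002, -1.0]]
force: [0.0, 1.3, -0.3]
opening: 1.003
grasp_force: 0.0
```

Emit:
{"api": "jog_arm", "payload": {
  "delta_pos": [
    [0, 0.1, -4],
    [0, 0.1, -8.2],
    [0, 0.1, -8.2],
    [0, 0.1, -8.2],
    [0, 0.1, -8.2],
    [0, 0.1, -8.2],
    [0, 0.1, -8.2],
    [0, 0.1, -8.2],
    [0, 0.1, -8.2],
    [0, 0.1, -8.2]
  ],
  "turn": [0, 0, 0, 0, 0, 0, 0, 0, 0, 0],
  "grip": [0, 0, 0.5, 1, 1, 1, 1, 1, 1, 1]
}}

```text
time_s: 3.05
position: [0.5645, 0.0519, 0.1405]
tcp_rot: [[-0.299, 0.954, -0.0], [0.954, 0.299, 0.0], [0.0, -0.0, -1.0]]
force: [-0.2, -1.0, -0.3]
opening: 0.171
grasp_force: 0.3
```

Emit:
{"api": "jog_arm", "payload": {
  "delta_pos": [
    [0, 0, 0],
    [0, 0, 0],
    [0, 0, 0],
    [0.4, 0.12, 0],
    [0.8, 0.24, 0],
    [1.1, 0.34, 0],
    [1.1, 0.34, 0],
    [1.1, 0.34, 0]
  ],
  "turn": [0, 0, 0, 0, 0, 0, 0, 0],
  "grip": [1, 1, 1, 1, 1, 1, 1, 1]
}}

```text
time_s: 4.05
position: [0.5756, 0.0554, 0.1405]
tcp_rot: [[-0.299, 0.954, 0.0], [0.954, 0.299, 0.0], [-0.0, 0.0, -1.0]]
force: [0.2, 0.2, -0.4]
opening: 0.113
grasp_force: 3.0
```

Emit:
{"api": "jog_arm", "payload": {
  "delta_pos": [
    [0.1, 0.03, 0],
    [0.2, 0.06, 0],
    [0.2, 0.06, 0],
    [0.2, 0.06, 0]
  ],
  "turn": [0, 0, 0, 0],
  "grip": [1, 1, 1, 1]
}}

```text
time_s: 4.55
position: [0.5773, 0.0559, 0.1405]
tcp_rot: [[-0.299, 0.954, -0.0], [0.954, 0.299, -0.0], [-0.0, -0.001, -1.0]]
force: [-0.6, -1.8, 0.2]
opening: 0.113
grasp_force: 30.0
```

Emit:
{"api": "jog_arm", "payload": {
  "delta_pos": [
    [0.1, 0.03, 0],
    [0.1, 0.03, 0],
    [0.1, 0.03, 0]
  ],
  "turn": [0, 0, 0],
  "grip": [1, 1, 1]
}}

```text
time_s: 4.92
position: [0.5774, 0.0559, 0.1405]
tcp_rot: [[-0.299, 0.954, -0.002], [0.954, 0.299, -0.001], [0.0, -0.003, -1.0]]
force: [-4.2, -3.2, 2.8]
opening: 0.114
grasp_force: 30.0
```

Emit:
{"api": "jog_arm", "payload": {
  "delta_pos": [
    [0.1, 0.03, 0],
    [0.1, 0.03, 0],
    [0.1, 0.03, 0]
  ],
  "turn": [0, 0, 0],
  "grip": [1, 1, 1]
}}

```text
time_s: 5.3
position: [0.5776, 0.0559, 0.1406]
tcp_rot: [[-0.3, 0.954, -0.004], [0.954, 0.3, -0.001], [0.0, -0.004, -1.0]]
force: [-4.7, -3.0, 4.8]
opening: 0.109
grasp_force: 30.0
```

The stop is reached at TCP (0.577, 0.056), which matches the camera-derived axis within 1 mm. Drawing the cover out.

Emit:
{"api": "jog_arm", "payload": {
  "delta_pos": [
    [-0.3, -0.09, 0],
    [-2, -0.63, 0],
    [-4, -1.26, 0],
    [-6, -1.88, 0],
    [-8, -2.51, 0],
    [-10, -3.14, 0],
    [-11.6, -3.64, 0],
    [-11.6, -3.64, 0],
    [-11.6, -3.64, 0]
  ],
  "turn": [0, 0, 0, 0, 0, 0, 0, 0, 0],
  "grip": [1, 1, 1, 1, 1, 1, 1, 1, 1]
}}

```text
time_s: 6.42
position: [0.4654, 0.0201, 0.1408]
tcp_rot: [[-0.299, 0.954, 0.003], [0.954, 0.299, -0.0], [-0.001, 0.003, -1.0]]
force: [0.2, 0.8, -0.9]
opening: 0.113
grasp_force: 30.0
```

Emit:
{"api": "jog_arm", "payload": {
  "delta_pos": [
    [0, 0, 1],
    [1, 4, 1],
    [1, 8.5, 1],
    [1, 13, 1],
    [1, 17.5, 1],
    [1, 21.5, -2],
    [1, 24.5, -6],
    [1, 25, -9.5],
    [1, 25, -12],
    [1, 25, -13],
    [1, 25, -13],
    [1, 25, -13]
  ],
  "turn": [0, 0, 0, 0, 0, 0, 0, 0, 0, 0, 0, 0],
  "grip": [1, 1, 1, 1, 1, 1, 1, 1, 1, 1, 1, 1]
}}

```text
time_s: 7.92
position: [0.4746, 0.2704, 0.0113]
tcp_rot: [[-0.299, 0.954, 0.002], [0.954, 0.299, 0.001], [0.0, 0.002, -1.0]]
force: [-0.3, -0.1, -1.2]
opening: 0.11
grasp_force: 30.0
```

Emit:
{"api": "jog_arm", "payload": {
  "delta_pos": [
    [0, 0, -0.2],
    [0, 0, -0.2],
    [0, 0, -0.2],
    [0, 0, -0.2],
    [0, 0, -0.2],
    [0, 0, 0],
    [0, 0, 4],
    [0, 0, 10],
    [0, 0, 15],
    [0, 0, 15]
  ],
  "turn": [0, 0, 0, 0, 0, 0, 0, 0, 0, 0],
  "grip": [1, 1, 0.8, 0.6, 0.4, 0.4, 0.3, 0.3, 0.3, 0.3]
}}

```text
time_s: 9.18
position: [0.4764, 0.2712, 0.1648]
tcp_rot: [[-0.299, 0.954, 0.009], [0.954, 0.299, 0.003], [0.0, 0.01, -1.0]]
force: [-0.0, 1.5, -0.6]
opening: 0.693
grasp_force: 0.0
```

Run:
```python
from m import *
t=capture("top"); s=capture("scene")
cv2.imwrite("pics/a.png",np.hstack([cv2.resize(t["color"][135:215,155:285],None,fx=3.5,fy=4.4,interpolation=cv2.INTER_CUBIC)[:352],cv2.resize(s["color"][160:230,230:300],None,fx=4.9,fy=5.02,interpolation=cv2.INTER_CUBIC)]))
tb,_=blobs(t,*BL); sb,_=blobs(s,(105,100,30),BL[1],35)
for b in tb:
  if b[1][4]>400: continue
  for q in sb:
    P,e=tri(t,b[0],s,q[0])
    if e<.006 and -.01<P[2]<.05: print(b[0].round(),q[0].round(),P.round(4),e.round(4),onz(t,b[0],.009).round(4))
m=cv2.inRange(cv2.cvtColor(t["color"],cv2.COLOR_BGR2HSV),(50,90,20),(85,255,255))
cs,_=cv2.findContours(m,cv2.RETR_EXTERNAL,cv2.CHAIN_APPROX_NONE); k=max(cs,key=cv2.contourArea); print(cv2.minAreaRect(k)); print(onz(t,cv2.boxPoints(cv2.minAreaRect(k)),.005).round(3))
```

```text
Traceback (most recent call last):
ValueError: all the input array dimensions except for the concatenation axis must match exactly, but along dimension 0, the array at index 0 has size 352 and the array at index 1 has size 351
```

```bash
cat > look.py <<'E'
from m import *
def plates(show=True):
    t=capture("top"); s=capture("scene"); out=[]
    tb,_=blobs(t,*BL); sb,_=blobs(s,(105,100,30),BL[1],35)
    for b in tb:
      if b[1][4]>400: continue
      for q in sb:
        P,e=tri(t,b[0],s,q[0])
        if e<.006 and -.01<P[2]<.05: print(b[0].round(1),b[1][4],q[0].round(1),P.round(4),e.round(4),onz(t,b[0],.009).round(4))
    return t,s
E
python3 - <<'E'
from look import *
t,s=plates()
cv2.imwrite("pics/a.png",np.hstack([cv2.resize(t["color"][135:215,155:285],(455,350),interpolation=cv2.INTER_CUBIC),cv2.resize(s["color"][160:230,230:300],(345,350),interpolation=cv2.INTER_CUBIC)]))
m=cv2.inRange(cv2.cvtColor(t["color"],cv2.COLOR_BGR2HSV),(50,90,20),(85,255,255))
cs,_=cv2.findContours(m,cv2.RETR_EXTERNAL,cv2.CHAIN_APPROX_NONE); k=max(cs,key=cv2.contourArea); print(cv2.minAreaRect(k)); print(onz(t,cv2.boxPoints(cv2.minAreaRect(k)),.005).round(3))
E
```

```text
[186.2 161.2] 225 [241.1 177.9] [0.6387 0.2349 0.0038] 0.0013 [[0.6368 0.2346 0.009 ]]
[354.2 182.6] 222 [345.8 264. ] [ 0.564  -0.2916  0.0046] 0.0016 [[ 0.5625 -0.29    0.009 ]]
[301.  217.5] 225 [280.5 255.3] [ 0.4559 -0.1213  0.004 ] 0.0011 [[ 0.4548 -0.1204  0.009 ]]
[350.  225.5] 234 [313.8 288.4] [ 0.4291 -0.2702  0.0057] 0.0003 [[ 0.4286 -0.2693  0.009 ]]
((182.38677978515625, 209.60377502441406), (27.472108840942383, 10.302042007446289), 74.05460357666016)
[[0.521 0.272 0.005]
 [0.53  0.242 0.005]
 [0.447 0.217 0.005]
 [0.439 0.248 0.005]]
```

View pics/a.png

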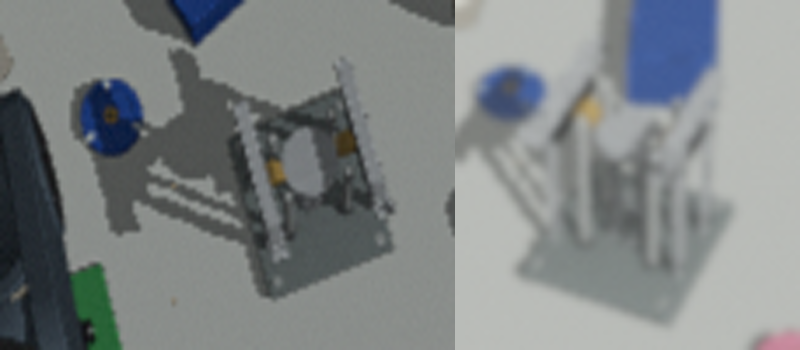

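The cover is out and lies on the bench. The magazine is open, with its disc at crop (305,160) and the brass bolts at (276,171) and (347,142). Measuring the axis from the bolts.

Run:
```python
from look import *
t=capture("top")
hsv=cv2.cvtColor(t["color"],cv2.COLOR_BGR2HSV)
m=cv2.inRange(hsv,(10,110,60),(30,255,255)); m[:, :225]=0; m[:,265:]=0; m[:150]=0; m[200:]=0
n,l,st,ce=cv2.connectedComponentsWithStats(m)
bs=[ce[i] for i in range(1,n) if st[i][4]>4]; print([(ce[i].round(1),st[i]) for i in range(1,n)])
if len(bs)==2:
    P=onz(t,bs,.117); print(P.round(4),P.mean(0).round(4))
# platform disc: bright grey
g=cv2.inRange(hsv,(0,0,115),(180,40,255)); g[:,225+0:0]=0
w=g[162:182,235:252]; print(w//255); print(onz(t,[(242,171.3)],.108).round(4))
print(hsv[162:182,235:252,2])
s=capture("scene"); h2=cv2.cvtColor(s["color"],cv2.COLOR_BGR2HSV); m=cv2.inRange(h2,(10,110,60),(30,255,255))[170:200,245:300]; ys,xs=np.nonzero(m); print(len(xs),xs.mean()+245,ys.mean()+170)
```

```text
[(array([253.4, 167.1]), array([252, 165,   4,   5,  16], dtype=int32)), (array([233.5, 174. ]), array([232, 172,   4,   5,  16], dtype=int32))]
[[0.5891 0.026  0.117 ]
 [0.569  0.0841 0.117 ]] [0.5791 0.0551 0.117 ]
[[0 0 0 0 0 0 0 0 0 0 0 0 0 0 0 0 0]
 [0 0 0 0 0 0 0 0 0 0 0 0 0 0 0 0 0]
 [0 0 0 0 0 0 0 1 0 0 0 0 0 0 0 0 0]
 [0 0 0 0 1 1 1 1 1 0 0 0 0 0 0 0 0]
 [0 0 0 0 1 1 1 1 1 0 0 0 0 0 0 0 0]
 [0 0 1 1 1 1 1 1 1 0 0 0 0 0 0 0 0]
 [0 1 1 1 1 1 1 1 1 1 0 0 0 0 0 0 0]
 [0 1 1 1 1 1 1 1 1 1 0 0 0 0 0 0 0]
 [0 1 1 1 1 1 1 1 1 1 0 0 0 0 0 0 0]
 [0 1 1 1 1 1 1 1 1 1 1 0 0 0 0 0 0]
 [0 1 1 1 1 1 1 1 1 1 1 0 0 0 0 0 0]
 [0 1 1 1 1 1 1 1 1 1 1 0 0 0 0 0 0]
 [0 1 1 1 1 1 1 1 1 1 1 1 0 0 0 0 0]
 [0 0 1 1 1 1 1 1 1 1 1 1 0 0 0 0 0]
 [0 0 0 1 1 1 1 1 1 1 1 1 0 0 0 0 0]
 [0 0 0 1 1 1 1 1 1 1 1 1 0 0 0 0 0]
 [0 0 0 0 0 1 1 1 1 1 1 1 0 0 0 0 0]
 [0 0 1 0 0 0 0 0 0 0 0 0 0 0 0 0 0]
 [0 0 0 0 0 0 0 0 0 0 0 0 0 0 0 0 0]
 [0 0 0 0 0 0 0 0 0 0 0 0 0 0 0 0 0]]
[[0.579  0.0594 0.108 ]]
[[ 78  62  50  51  51  47  48  47  48  51  53  56  55  54  60  57  78]
 [ 83  81  80  80  60  54  54  58  53  51  50 
[... 698 characters left out ...]
124 125 126  99  75  75  74  76  80]
 [128 123 126 128 126 127 127 126 126 125 127 124  95  77  75  75  77]
 [127 123 123 125 126 126 125 127 128 130 128 127  95  77  75  69  77]
 [ 79  80 111 128 129 129 130 129 130 128 128 127  95  77  81  61  56]
 [ 48  52  75 115 129 130 131 129 128 127 127 126  96  81  64  50  51]
 [ 70  72  69  79 105 122 125 126 127 126 127 122 100  69  54  52  50]
 [ 56  89 124  95  71  71  83 100 108 114 112  84  59  51  51  50  52]
 [ 61  84 113  85  57  55  58  74  76  74  80  78  54  46  48  53  50]
 [ 76  66  82  80  68  56  66  80  72  64  80  72  56  54  56  50  48]]
0 nan nan<stdin>:13: RuntimeWarning: Mean of empty slice.
  ret = ret.dtype.type(ret / rcount)
```

Emit:
{"api": "jog_arm", "payload": {
  "delta_pos": [
    [6, -1.2, 0],
    [12, -2.5, 0],
    [16.2, -3.6, -2],
    [16.2, -3.6, -6],
    [16.2, -3.6, -6],
    [16.2, -3.6, -6],
    [16.2, -3.6, -6],
    [16.2, -3.6, -6],
    [16.2, -3.6, -6],
    [16.2, -3.6, -6],
    [16.2, -3.6, -6]
  ],
  "turn": [90, 90, 90, 90, 90, 90, 90, 90, 90, 90, 90],
  "grip": [0, 0, 0, 0, 0, 0, 0, 0, 0, 0, 0]
}}

```text
time_s: 10.85
position: [0.6351, 0.234, 0.0995]
tcp_rot: [[-0.955, -0.298, -0.002], [-0.298, 0.955, -0.0], [0.002, 0.0, -1.0]]
force: [-0.3, -0.4, 0.0]
opening: 1.002
grasp_force: 0.0
```

Emit:
{"api": "jog_arm", "payload": {
  "delta_pos": [
    [0.2, 0.1, -5],
    [0.2, 0.1, -9],
    [0.2, 0.1, -9.6],
    [0.2, 0.1, -9.6],
    [0.2, 0.1, -9.6],
    [0.2, 0.1, -9.6],
    [0.2, 0.1, -9.6],
    [0.2, 0.1, -9.6],
    [0.2, 0.1, -9.6]
  ],
  "turn": [0, 0, 0, 0, 0, 0, 0, 0, 0],
  "grip": [0, 0, 0.4, 1, 1, 1, 1, 1, 1]
}}

```text
time_s: 11.98
position: [0.6389, 0.2353, 0.0065]
tcp_rot: [[-0.954, -0.299, 0.003], [-0.299, 0.954, 0.0], [-0.003, -0.001, -1.0]]
force: [0.1, 0.0, 6.0]
opening: 0.632
grasp_force: 30.0
```

Emit:
{"api": "jog_arm", "payload": {
  "delta_pos": [
    [0, 0, 0],
    [0, 0, 0],
    [0, 0, 0.1],
    [0, 0, 0.1],
    [0, 0, 0.1]
  ],
  "turn": [0, 0, 0, 0, 0],
  "grip": [0.3, 0, 0, 0, 0]
}}

```text
time_s: 12.6
position: [0.6374, 0.2351, 0.0054]
tcp_rot: [[-0.954, -0.299, -0.0], [-0.299, 0.954, -0.0], [0.0, 0.0, -1.0]]
force: [-0.5, 0.1, -0.5]
opening: 0.98
grasp_force: 0.0
```

Run:
```python
from look import *
t,s=plates()
st=read_state();print(st["force"].round(1) if hasattr(st["force"],'round') else st["force"],st["position"])
cv2.imwrite("pics/b.png",cv2.resize(s["color"][150:205,215:280],(650,550),interpolation=cv2.INTER_CUBIC))
```

```text
[354.1 182.5] 225 [345.8 263.9] [ 0.5643 -0.2914  0.0043] 0.0014 [[ 0.5628 -0.2898  0.009 ]]
[350.  225.5] 234 [313.8 288.4] [ 0.4291 -0.2702  0.0057] 0.0003 [[ 0.4286 -0.2693  0.009 ]]
[305.  226.3] 232 [277.7 262.5] [ 0.4288 -0.1327  0.0045] 0.0017 [[ 0.4275 -0.1315  0.009 ]]
[-0.3 -0.1 -0.2] [0.63750402 0.23510841 0.00543496]
```

View pics/b.png

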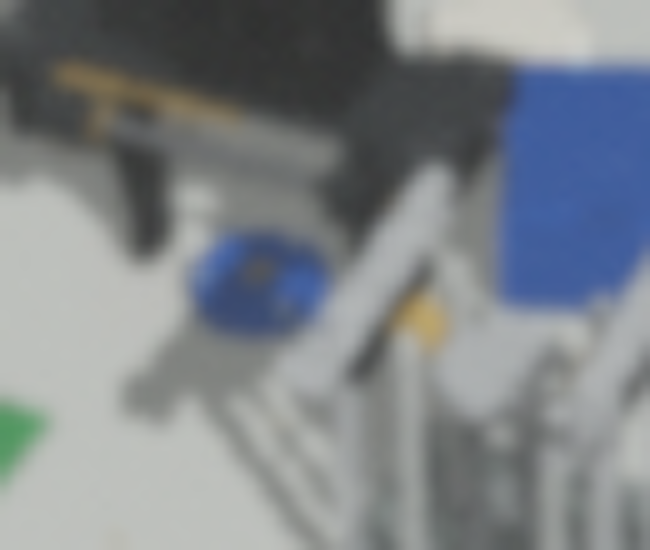

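The plate lies flat between the open fingers (crop 260,290). The numbers show the near plate was knocked aside to (0.429,−0.133). Second, crosswise grasp for centring.

Emit:
{"api": "jog_arm", "payload": {
  "delta_pos": [
    [0, 0, 0.1],
    [0, 0, 0.1],
    [0, 0, 0.1],
    [0, 0, 0.1],
    [0, 0, 0.1],
    [0, 0, 0.1],
    [0, 0, 0.1],
    [0, 0, 0.1],
    [0, 0, 0.1],
    [0, 0, 0.1],
    [0, 0, 0.1],
    [0, 0, 0.1]
  ],
  "turn": [-90, -90, -90, -90, -90, -90, -90, -90, -90, -90, -90, -90],
  "grip": [0, 0, 0, 0, 0, 0, 0, 0, 0, 0.4, 1, 1]
}}

```text
time_s: 14.2
position: [0.6375, 0.2351, 0.0065]
tcp_rot: [[-0.3, 0.954, -0.0], [0.954, 0.3, -0.0], [0.0, -0.0, -1.0]]
force: [-0.3, 0.5, 0.2]
opening: 0.741
grasp_force: 0.0
```

Emit:
{"api": "jog_arm", "payload": {
  "delta_pos": [
    [0, 0, 0],
    [0, 0, 0],
    [0, 0, 0],
    [0, 0, 0]
  ],
  "turn": [0, 0, 0, 0],
  "grip": [1, 1, 1, 1]
}}

```text
time_s: 14.7
position: [0.6374, 0.2351, 0.0065]
tcp_rot: [[-0.299, 0.954, -0.0], [0.954, 0.299, -0.0], [0.0, -0.0, -1.0]]
force: [-0.1, 0.0, 0.3]
opening: 0.626
grasp_force: 30.0
```

Emit:
{"api": "jog_arm", "payload": {
  "delta_pos": [
    [0, 0, 4],
    [0, 0, 10],
    [0, 0, 16],
    [0, -3, 18],
    [-2, -7, 18],
    [-4, -12, 18],
    [-6.05, -16, 18],
    [-6.05, -18.1, 18],
    [-6.05, -18.1, 18],
    [-6.05, -18.1, 18],
    [-6.05, -18.1, 18],
    [-6.05, -18.1, 16]
  ],
  "turn": [0, 0, 0, 0, 0, 0, 0, 0, 0, 0, 0, 0],
  "grip": [1, 1, 1, 1, 1, 1, 1, 1, 1, 1, 1, 1]
}}

```text
time_s: 16.2
position: [0.5788, 0.0553, 0.1677]
tcp_rot: [[-0.301, 0.954, 0.004], [0.954, 0.301, -0.0], [-0.002, 0.004, -1.0]]
force: [-0.5, 0.4, -1.2]
opening: 0.628
grasp_force: 30.0
```

Run:
```python
from look import *
t=capture("top"); s=capture("scene")
cv2.imwrite("pics/c.png",np.hstack([cv2.resize(t["color"][135:215,195:285],(400,355),interpolation=cv2.INTER_CUBIC),cv2.resize(s["color"][145:225,220:310],(400,355),interpolation=cv2.INTER_CUBIC)]))
st=read_state();print(st["position"],st["opening"],st["grasp_force"])
```

```text
[0.57568949 0.05531286 0.16474328] 0.6283239238450061 29.999815821647644
```

View pics/c.png

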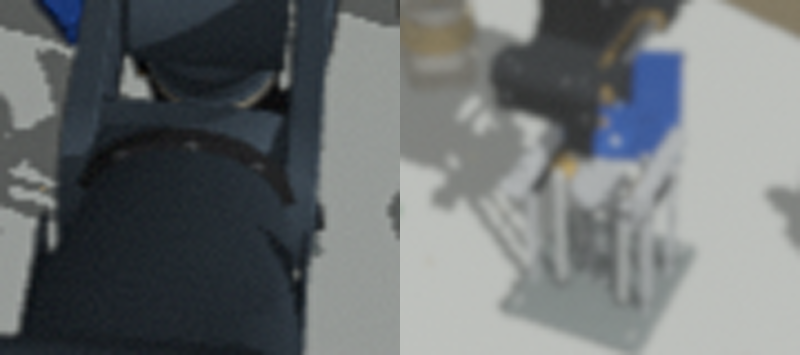

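The top view is blocked by the arm. The scene view shows the plate over the magazine. Descending under force feedback.

Emit:
{"api": "jog_arm", "payload": {
  "delta_pos": [
    [0, 0, -1.2],
    [0, 0, -2.4],
    [0, 0, -2.4],
    [0, 0, -2.4]
  ],
  "turn": [0, 0, 0, 0],
  "grip": [1, 1, 1, 1]
}}

```text
time_s: 16.8
position: [0.5772, 0.0541, 0.1426]
tcp_rot: [[-0.299, 0.954, 0.0], [0.954, 0.299, -0.0], [-0.0, 0.0, -1.0]]
force: [-0.1, -0.1, -1.5]
opening: 0.627
grasp_force: 30.0
```

Emit:
{"api": "jog_arm", "payload": {
  "delta_pos": [
    [0, 0, -0.3],
    [0, 0, -0.6],
    [0, 0, -0.6],
    [0, 0, -0.6]
  ],
  "turn": [0, 0, 0, 0],
  "grip": [1, 1, 1, 1]
}}

```text
time_s: 17.3
position: [0.5771, 0.0541, 0.1366]
tcp_rot: [[-0.299, 0.954, 0.0], [0.954, 0.299, -0.0], [-0.0, 0.0, -1.0]]
force: [0.1, 0.6, -0.7]
opening: 0.626
grasp_force: 30.0
```

Emit:
{"api": "jog_arm", "payload": {
  "delta_pos": [
    [0, 0, -0.3],
    [0, 0, -0.6],
    [0, 0, -0.6],
    [0, 0, -0.6]
  ],
  "turn": [0, 0, 0, 0],
  "grip": [1, 1, 1, 1]
}}

```text
time_s: 17.8
position: [0.5771, 0.0541, 0.1305]
tcp_rot: [[-0.299, 0.954, -0.0], [0.954, 0.299, 0.0], [0.0, -0.0, -1.0]]
force: [0.7, -0.3, -1.0]
opening: 0.633
grasp_force: 30.0
```

Emit:
{"api": "jog_arm", "payload": {
  "delta_pos": [
    [0, 0, -0.5],
    [0, 0, -1],
    [0, 0, -1.5],
    [0, 0, -1.5],
    [0, 0, -1.5]
  ],
  "turn": [0, 0, 0, 0, 0],
  "grip": [1, 1, 1, 1, 1]
}}

```text
time_s: 18.42
position: [0.5769, 0.0542, 0.1151]
tcp_rot: [[-0.299, 0.954, -0.001], [0.954, 0.299, 0.0], [0.0, -0.001, -1.0]]
force: [0.4, -0.1, -1.0]
opening: 0.627
grasp_force: 30.0
```

Emit:
{"api": "jog_arm", "payload": {
  "delta_pos": [
    [0, 0, -0.5],
    [0, 0, -1],
    [0, 0, -1.5],
    [0, 0, -1.8],
    [0, 0, -1.8],
    [0, 0, -1.8]
  ],
  "turn": [0, 0, 0, 0, 0, 0],
  "grip": [1, 1, 1, 1, 1, 1]
}}

```text
time_s: 19.18
position: [0.5771, 0.0541, 0.0976]
tcp_rot: [[-0.299, 0.954, 0.0], [0.954, 0.299, -0.0], [-0.0, 0.0, -1.0]]
force: [0.5, 0.3, 3.2]
opening: 0.63
grasp_force: 30.0
```

Emit:
{"api": "jog_arm", "payload": {
  "delta_pos": [
    [0, 0, 0],
    [0, 0, 0],
    [0, 0, 0],
    [0, 0, 3],
    [0, 0, 7],
    [0, 0, 11],
    [-4, -9, 11],
    [-8, -15, 11],
    [-12, -21, 11],
    [-12, -21, 11],
    [-12, -21, 11]
  ],
  "turn": [0, 0, 0, 0, 0, 0, 90, 90, 90, 90, 90],
  "grip": [0.15, 0.15, 0.15, 0.15, 0.15, 0.15, 0, 0, 0, 0, 0]
}}

```text
time_s: 20.55
position: [0.4554, -0.158, 0.2075]
tcp_rot: [[-0.92, 0.392, -0.001], [0.392, 0.92, -0.0], [0.001, -0.0, -1.0]]
force: [-0.1, 0.6, 0.9]
opening: 1.002
grasp_force: 0.0
```

Run:
```python
from look import *
t,s=plates()
cv2.imwrite("pics/d.png",np.hstack([cv2.resize(t["color"][135:215,195:285],(400,355),interpolation=cv2.INTER_CUBIC),cv2.resize(s["color"][145:225,220:310],(400,355),interpolation=cv2.INTER_CUBIC)]))
tb,_=blobs(t,(105,100,30),BL[1],20)
for b in tb:
    if 225<b[0][0]<265 and 150<b[0][1]<200: print(b, onz(t,b[0],.11).round(4))
```

```text
(array([243.26436782, 171.67049808]), array([234, 163,  19,  19, 261], dtype=int32)) [[0.5773 0.0557 0.11  ]]
```

View pics/d.png

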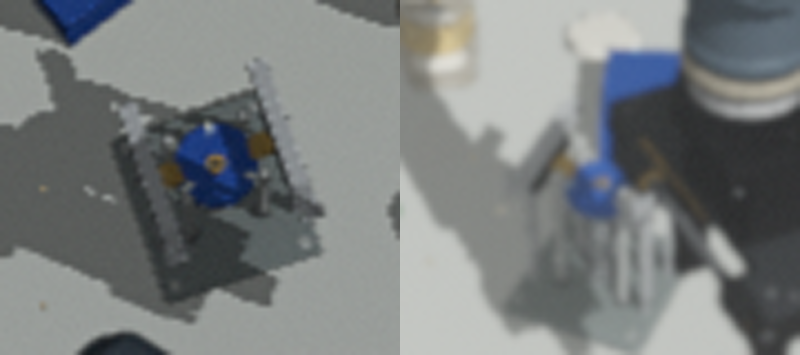

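The first plate sits centred in the magazine between the brass bolts. Next I'll verify its height and move toward the far plate.

Emit:
{"api": "jog_arm", "payload": {
  "delta_pos": [
    [4, -5, -3],
    [8, -10, -6],
    [10.6, -13.4, -10],
    [10.6, -13.4, -10],
    [10.6, -13.4, -10],
    [10.6, -13.4, -10],
    [10.6, -13.4, -10]
  ],
  "turn": [50, 50, 50, 50, 50, 50, 50],
  "grip": [0, 0, 0, 0, 0, 0, 0]
}}

```text
time_s: 21.52
position: [0.5635, -0.289, 0.1076]
tcp_rot: [[-0.894, -0.448, 0.0], [-0.448, 0.894, 0.0], [-0.0, 0.0, -1.0]]
force: [-2.2, 0.6, 0.3]
opening: 1.003
grasp_force: 0.0
```

Run:
```python
from look import *
t=capture("top");s=capture("scene")
for b in blobs(t,*BL)[0]:
    if b[1][4]<400: print(b[0].round(1),b[1][4],onz(t,b[0],.01).round(4),onz(t,b[0],.11).round(4))
for b in blobs(s,(105,100,30),BL[1],35)[0]: print('s',b[0].round(1),b[1])
print(tri(t,(243.2,170.8),s,(264.5,185.5)))
```

```text
[243.5 171.9] 247 [[0.6003 0.0549 0.01  ]] [[0.5766 0.0551 0.11  ]]
[308.9 229.6] 73 [[ 0.4171 -0.143   0.01  ]] [[ 0.4062 -0.1291  0.11  ]]
[326.1 364.2] 125 [[ 0.0297 -0.1767  0.01  ]] [[ 0.0457 -0.1604  0.11  ]]
s [271.1 172.2] [258 157  25  37 442]
s [330.1 184.6] [319 176  21  27 236]
s [ 48.1 233.1] [ 44 228  10  11  83]
s [277.7 262.5] [270 256  16  14 169]
s [345.8 263.9] [338 257  16  15 180]
s [314.  288.4] [306 281  17  16 206]
(array([0.57960497, 0.0562182 , 0.10961755]), np.float64(0.001043531152762786))
```

Plate top at z=0.110, so it is held under the latches. Now the plate at (0.563,−0.290).

Emit:
{"api": "jog_arm", "payload": {
  "delta_pos": [
    [0, 0, -5],
    [0, 0, -9],
    [0, 0, -10.05],
    [0, 0, -10.05],
    [0, 0, -10.05],
    [0, 0, -10.05],
    [0, 0, -10.05],
    [0, 0, -10.05],
    [0, 0, -10.05],
    [0, 0, -10.05]
  ],
  "turn": [0, 0, 0, 0, 0, 0, 0, 0, 0, 0],
  "grip": [0, 0, 0.2, 1, 1, 1, 1, 1, 0, 0]
}}

```text
time_s: 22.88
position: [0.5629, -0.2897, 0.0071]
tcp_rot: [[-0.893, -0.45, -0.0], [-0.45, 0.893, 0.0], [0.0, 0.0, -1.0]]
force: [-0.4, 0.7, -0.6]
opening: 0.772
grasp_force: 0.0
```

Emit:
{"api": "jog_arm", "payload": {
  "delta_pos": [
    [0, 0, 0],
    [0, 0, 0],
    [0, 0, 0],
    [0, 0, 0],
    [0, 0, 0],
    [0, 0, 0],
    [0, 0, 0],
    [0, 0, 0],
    [0, 0, 0],
    [0, 0, 0],
    [0, 0, 0],
    [0, 0, 0]
  ],
  "turn": [0, -10, -20, -30, -40, -50, -60, -70, -80, -90, -99.3, -99.3],
  "grip": [0, 0, 0, 0, 0, 0, 0, 0, 0, 0, 0, 0.4]
}}

```text
time_s: 24.38
position: [0.5628, -0.2897, 0.0067]
tcp_rot: [[-0.302, 0.953, -0.001], [0.953, 0.302, 0.0], [0.001, -0.0, -1.0]]
force: [0.4, 0.6, 0.4]
opening: 0.948
grasp_force: 0.0
```

Emit:
{"api": "jog_arm", "payload": {
  "delta_pos": [
    [0, 0, 0],
    [0, 0, 0],
    [0, 0, 0],
    [0, 0, 0],
    [0, 0, 0],
    [0, 0, 0]
  ],
  "turn": [0, 0, 0, 0, 0, 0],
  "grip": [1, 1, 1, 1, 1, 1]
}}

```text
time_s: 25.12
position: [0.563, -0.2899, 0.007]
tcp_rot: [[-0.3, 0.954, -0.0], [0.954, 0.3, 0.0], [0.0, -0.0, -1.0]]
force: [-0.3, -0.7, -0.1]
opening: 0.626
grasp_force: 30.0
```

Emit:
{"api": "jog_arm", "payload": {
  "delta_pos": [
    [0, 0, 5],
    [0, 0, 11],
    [0, 2, 16],
    [0.5, 8, 18],
    [0.7, 14, 18],
    [1, 20, 18],
    [1.2, 26, 18],
    [1.41, 31, 18],
    [1.41, 34.4, 18],
    [1.41, 34.4, 18],
    [1.41, 34.4, 17],
    [1.41, 34.4, 15]
  ],
  "turn": [0, 0, 0, 0, 0, 0, 0, 0, 0, 0, 0, 0],
  "grip": [1, 1, 1, 1, 1, 1, 1, 1, 1, 1, 1, 1]
}}

```text
time_s: 26.62
position: [0.5779, 0.0526, 0.157]
tcp_rot: [[-0.299, 0.954, 0.002], [0.954, 0.299, -0.001], [-0.001, 0.002, -1.0]]
force: [-0.2, 0.4, -0.4]
opening: 0.627
grasp_force: 30.0
```

Emit:
{"api": "jog_arm", "payload": {
  "delta_pos": [
    [0, 0, -0.6],
    [0, 0, -1.2],
    [0, 0, -1.8],
    [0, 0, -1.8]
  ],
  "turn": [0, 0, 0, 0],
  "grip": [1, 1, 1, 1]
}}

```text
time_s: 27.12
position: [0.577, 0.0539, 0.1388]
tcp_rot: [[-0.3, 0.954, -0.001], [0.954, 0.3, 0.0], [0.0, -0.001, -1.0]]
force: [0.1, -0.6, -0.8]
opening: 0.628
grasp_force: 30.0
```

Emit:
{"api": "jog_arm", "payload": {
  "delta_pos": [
    [0, 0, -0.4],
    [0, 0, -0.8],
    [0, 0, -0.8]
  ],
  "turn": [0, 0, 0],
  "grip": [1, 1, 1]
}}

```text
time_s: 27.5
position: [0.5769, 0.0542, 0.1307]
tcp_rot: [[-0.3, 0.954, -0.001], [0.954, 0.3, 0.0], [0.0, -0.001, -1.0]]
force: [0.1, 0.1, -0.8]
opening: 0.624
grasp_force: 30.0
```

Emit:
{"api": "jog_arm", "payload": {
  "delta_pos": [
    [0, 0, -0.5],
    [0, 0, -1],
    [0, 0, -1.5],
    [0, 0, -2],
    [0, 0, -2.5],
    [0, 0, -2.5]
  ],
  "turn": [0, 0, 0, 0, 0, 0],
  "grip": [1, 1, 1, 1, 1, 1]
}}

```text
time_s: 28.25
position: [0.5776, 0.0538, 0.1054]
tcp_rot: [[-0.3, 0.954, 0.001], [0.954, 0.3, -0.001], [-0.001, 0.0, -1.0]]
force: [2.6, -0.5, -0.8]
opening: 0.629
grasp_force: 30.0
```

Emit:
{"api": "jog_arm", "payload": {
  "delta_pos": [
    [0, 0, -0.3],
    [0, 0, -0.7],
    [0, 0, -0.7],
    [0, 0, -0.7]
  ],
  "turn": [0, 0, 0, 0],
  "grip": [1, 1, 1, 1]
}}

```text
time_s: 28.75
position: [0.5774, 0.054, 0.0992]
tcp_rot: [[-0.3, 0.954, 0.0], [0.954, 0.3, -0.0], [-0.0, 0.0, -1.0]]
force: [1.4, 0.4, 3.6]
opening: 0.626
grasp_force: 30.0
```

Emit:
{"api": "jog_arm", "payload": {
  "delta_pos": [
    [0, 0, -0.15],
    [0, 0, -0.15],
    [0, 0, -0.15],
    [0, 0, -0.15],
    [0, 0, -0.15],
    [0, 0, 3],
    [0, 0, 7],
    [0, 0, 11],
    [-4, -9, 11],
    [-9, -15, 11],
    [-14, -19, 11]
  ],
  "turn": [0, 0, 0, 0, 0, 0, 0, 0, 10, 20, 30],
  "grip": [1, 0.5, 0.15, 0.15, 0.15, 0.15, 0.15, 0.15, 0, 0, 0]
}}

```text
time_s: 30.12
position: [0.4792, -0.0927, 0.209]
tcp_rot: [[-0.729, 0.684, 0.0], [0.684, 0.729, -0.0], [-0.0, -0.0, -1.0]]
force: [0.4, -0.3, 0.6]
opening: 0.988
grasp_force: 0.0
```

Run:
```python
from look import *
t=capture("top");s=capture("scene")
for b in blobs(t,*BL)[0]:
    if b[1][4]<400: print(b[0].round(1),b[1][4],onz(t,b[0],.01).round(4),onz(t,b[0],.11).round(4))
for b in blobs(s,(105,100,30),BL[1],35)[0]: print('s',b[0].round(1),b[1])
hs=cv2.cvtColor(s["color"],cv2.COLOR_BGR2HSV); m=cv2.inRange(hs,(5,80,50),(30,255,255))[175:200,250:285]; n,l,st,ce=cv2.connectedComponentsWithStats(m); print([(c+[250,175],x[4]) for c,x in zip(ce,st)][1:])
ht=cv2.cvtColor(t["color"],cv2.COLOR_BGR2HSV); m=cv2.inRange(ht,(5,80,50),(30,255,255))[160:185,228:260]; n,l,st,ce=cv2.connectedComponentsWithStats(m); print([(c+[228,160],x[4]) for c,x in zip(ce,st)][1:])
print(read_state()["position"])
```

```text
[243.5 172. ] 266 [[0.5999 0.055  0.01  ]] [[0.5762 0.0551 0.11  ]]
[350.  225.5] 234 [[ 0.4285 -0.2691  0.01  ]] [[ 0.4168 -0.2464  0.11  ]]
[326.2 361.2] 202 [[ 0.0377 -0.1773  0.01  ]] [[ 0.0532 -0.161   0.11  ]]
s [264.4 185.8] [258 172  14  24 176]
s [330.1 184.2] [319 176  21  24 228]
s [ 48.1 233.5] [ 44 228  10  11  83]
s [277.7 262.5] [270 256  16  14 169]
s [313.8 288.4] [306 281  17  16 212]
[(array([256.2, 181.4]), np.int32(5))]
[(array([253.29166667, 167.04166667]), np.int32(24)), (array([243.5       , 171.33333333]), np.int32(6)), (array([233.        , 173.89473684]), np.int32(19))]
[ 0.47589591 -0.0936583   0.20854664]
```

Emit:
{"api": "jog_arm", "payload": {
  "delta_pos": [
    [-1.5, -6, 0],
    [-3, -12, -4],
    [-4.65, -17.55, -8],
    [-4.65, -17.55, -10],
    [-4.65, -17.55, -10],
    [-4.65, -17.55, -10],
    [-4.65, -17.55, -10],
    [-4.65, -17.55, -10]
  ],
  "turn": [10, 20, 30, 40, 50, 60, 60, 60],
  "grip": [0, 0, 0, 0, 0, 0, 0, 0]
}}

```text
time_s: 31.22
position: [0.4341, -0.2665, 0.1091]
tcp_rot: [[-0.96, -0.282, 0.0], [-0.282, 0.96, 0.0], [-0.0, 0.0, -1.0]]
force: [0.1, 0.0, -0.3]
opening: 1.003
grasp_force: 0.0
```

Emit:
{"api": "jog_arm", "payload": {
  "delta_pos": [
    [-0.5, -0.25, -5],
    [-0.5, -0.25, -9],
    [-0.5, -0.25, -10.2],
    [-0.5, -0.25, -10.2],
    [-0.5, -0.25, -10.2],
    [-0.5, -0.25, -10.2],
    [-0.5, -0.25, -10.2],
    [-0.5, -0.25, -10.2],
    [-0.5, -0.25, -10.2],
    [-0.5, -0.25, -10.2],
    [-0.5, -0.25, -10.2]
  ],
  "turn": [0, 0, 0, 0, 0, 0, 0, 0, 0, 0, 0],
  "grip": [0, 0, 0.2, 1, 1, 1, 1, 1, 0, 0, 0]
}}

```text
time_s: 32.6
position: [0.4285, -0.2693, 0.007]
tcp_rot: [[-0.959, -0.284, -0.0], [-0.284, 0.959, 0.0], [0.0, 0.0, -1.0]]
force: [0.1, -0.0, 0.2]
opening: 0.876
grasp_force: 0.0
```

Emit:
{"api": "jog_arm", "payload": {
  "delta_pos": [
    [0, 0, 0],
    [0, 0, 0],
    [0, 0, 0],
    [0, 0, 0],
    [0, 0, 0],
    [0, 0, 0],
    [0, 0, 0],
    [0, 0, 0],
    [0, 0, 0],
    [0, 0, 0],
    [0, 0, 0],
    [0, 0, 0]
  ],
  "turn": [-10, -20, -30, -40, -50, -60, -70, -80, -89, -89, -89, -89],
  "grip": [0, 0, 0, 0, 0, 0, 0, 0, 0, 0.3, 1, 1]
}}

```text
time_s: 34.1
position: [0.4287, -0.2694, 0.007]
tcp_rot: [[-0.302, 0.953, -0.0], [0.953, 0.302, 0.0], [0.0, -0.0, -1.0]]
force: [-0.5, 0.3, -0.4]
opening: 0.752
grasp_force: 0.0
```

Emit:
{"api": "jog_arm", "payload": {
  "delta_pos": [
    [0, 0, 0],
    [0, 0, 0],
    [0, 0, 0],
    [0, 0, 0],
    [0, 0, 0]
  ],
  "turn": [0, 0, 0, 0, 0],
  "grip": [1, 1, 1, 1, 1]
}}

```text
time_s: 34.72
position: [0.4287, -0.2694, 0.0071]
tcp_rot: [[-0.301, 0.954, -0.0], [0.954, 0.301, 0.0], [0.0, -0.0, -1.0]]
force: [-0.3, 0.5, -0.3]
opening: 0.627
grasp_force: 30.0
```

Emit:
{"api": "jog_arm", "payload": {
  "delta_pos": [
    [0, 0, 5],
    [0, 0, 11],
    [1, 2.2, 16],
    [3.5, 7.6, 18],
    [6, 13, 18],
    [8.5, 18.5, 18],
    [11, 24, 18],
    [13.3, 29, 18],
    [14.84, 32.35, 18],
    [14.84, 32.35, 18],
    [14.84, 32.35, 17],
    [14.84, 32.35, 15]
  ],
  "turn": [0, 0, 0, 0, 0, 0, 0, 0, 0, 0, 0, 0],
  "grip": [1, 1, 1, 1, 1, 1, 1, 1, 1, 1, 1, 1]
}}

```text
time_s: 36.22
position: [0.5769, 0.0527, 0.1569]
tcp_rot: [[-0.299, 0.954, 0.001], [0.954, 0.299, -0.0], [-0.001, 0.001, -1.0]]
force: [-0.5, -0.8, -0.5]
opening: 0.626
grasp_force: 30.0
```

Emit:
{"api": "jog_arm", "payload": {
  "delta_pos": [
    [0, 0, -0.6],
    [0, 0, -1.2],
    [0, 0, -1.8],
    [0, 0, -1.8]
  ],
  "turn": [0, 0, 0, 0],
  "grip": [1, 1, 1, 1]
}}

```text
time_s: 36.72
position: [0.5769, 0.0539, 0.1389]
tcp_rot: [[-0.3, 0.954, -0.001], [0.954, 0.3, 0.0], [0.0, -0.001, -1.0]]
force: [0.3, -0.4, -0.7]
opening: 0.625
grasp_force: 30.0
```

Emit:
{"api": "jog_arm", "payload": {
  "delta_pos": [
    [0, 0, -0.4],
    [0, 0, -0.8],
    [0, 0, -0.8]
  ],
  "turn": [0, 0, 0],
  "grip": [1, 1, 1]
}}

```text
time_s: 37.1
position: [0.5768, 0.0542, 0.1308]
tcp_rot: [[-0.301, 0.954, -0.001], [0.954, 0.301, 0.0], [0.0, -0.001, -1.0]]
force: [0.7, 0.5, -0.7]
opening: 0.624
grasp_force: 30.0
```

Emit:
{"api": "jog_arm", "payload": {
  "delta_pos": [
    [0, 0, -0.5],
    [0, 0, -1],
    [0, 0, -1.5],
    [0, 0, -2],
    [0, 0, -2.5],
    [0, 0, -3],
    [0, 0, -3.2],
    [0, 0, -3.2],
    [0, 0, -3.2]
  ],
  "turn": [0, 0, 0, 0, 0, 0, 0, 0, 0],
  "grip": [1, 1, 1, 1, 1, 1, 1, 1, 1]
}}

```text
time_s: 38.22
position: [0.5778, 0.054, 0.0994]
tcp_rot: [[-0.301, 0.954, 0.001], [0.954, 0.301, -0.0], [-0.001, 0.001, -1.0]]
force: [2.5, 0.3, 3.7]
opening: 0.63
grasp_force: 30.0
```

Emit:
{"api": "jog_arm", "payload": {
  "delta_pos": [
    [0, 0, -0.3],
    [0, 0, -0.3],
    [0, 0, -0.3],
    [0, 0, -0.3],
    [0, 0, -0.3],
    [0, 0, -0.3],
    [0, 0, 3],
    [0, 0, 7],
    [0, 0, 11],
    [-4, -4, 11],
    [-8, -9, 11],
    [-12, -14, 11]
  ],
  "turn": [0, 0, 0, 0, 0, 0, 0, 0, 0, 10, 20, 30],
  "grip": [1, 1, 0.5, 0.15, 0.15, 0.15, 0.15, 0.15, 0.15, 0, 0, 0]
}}

```text
time_s: 39.72
position: [0.4628, -0.0776, 0.2089]
tcp_rot: [[-0.729, 0.685, -0.002], [0.685, 0.729, 0.0], [0.001, -0.001, -1.0]]
force: [0.1, -1.2, -0.1]
opening: 0.994
grasp_force: 0.0
```

Run:
```python
from look import *
t=capture("top");s=capture("scene")
for b in blobs(t,*BL)[0]:
    if b[1][4]<400: print(b[0].round(1),b[1][4],onz(t,b[0],.009).round(4),onz(t,b[0],.11).round(4))
for b in blobs(s,(105,100,30),BL[1],35)[0]: print('s',b[0].round(1),b[1])
ht=cv2.cvtColor(t["color"],cv2.COLOR_BGR2HSV); m=cv2.inRange(ht,(5,80,50),(30,255,255))[160:185,228:260]; n,l,st,ce=cv2.connectedComponentsWithStats(m); print([(c+[228,160],x[4]) for c,x in zip(ce,st)][1:])
cv2.imwrite("pics/e.png",np.hstack([cv2.resize(t["color"][135:215,195:285],(400,355),interpolation=cv2.INTER_CUBIC),cv2.resize(s["color"][145:225,220:310],(400,355),interpolation=cv2.INTER_CUBIC)]))
```

```text
[243.4 172.6] 281 [[0.5984 0.0552 0.009 ]] [[0.5746 0.0553 0.11  ]]
[328.1 359.9] 325 [[ 0.0411 -0.1832  0.009 ]] [[ 0.0565 -0.1664  0.11  ]]
s [330.1 184.3] [319 176  21  24 229]
s [259.5 190. ] [258 184   4  13  37]
s [ 48.3 233.3] [ 44 228  11  11  87]
s [277.7 262.5] [270 256  16  14 169]
[(array([253.29166667, 167.04166667]), np.int32(24)), (array([232.95238095, 173.61904762]), np.int32(21)), (array([243.28571429, 171.14285714]), np.int32(7))]
```

View pics/e.png

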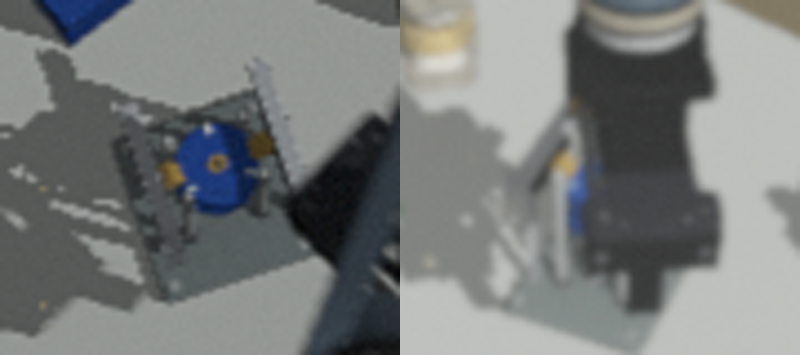

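The top crop shows the pile centred between the bolts, with no arm contact. Now the last plate at (0.428,−0.132).

Emit:
{"api": "jog_arm", "payload": {
  "delta_pos": [
    [-3, -4.8, -3],
    [-3, -4.8, -8],
    [-3, -4.8, -10],
    [-3, -4.8, -10],
    [-3, -4.8, -10],
    [-3, -4.8, -10],
    [-3, -4.8, -10],
    [-3, -4.8, -10]
  ],
  "turn": [10, 20, 30, 40, 50, 60, 60, 60],
  "grip": [0, 0, 0, 0, 0, 0, 0, 0]
}}

```text
time_s: 40.83
position: [0.435, -0.1245, 0.109]
tcp_rot: [[-0.96, -0.28, -0.0], [-0.28, 0.96, 0.0], [0.0, 0.0, -1.0]]
force: [-0.5, 0.2, 0.1]
opening: 0.995
grasp_force: 0.0
```

Run:
```python
from look import *
t=capture("top");s=capture("scene")
for b in blobs(s,(105,100,30),BL[1],35)[0]: print('s',b[0].round(1),b[1])
print(onz(s,[(277.7,262.5)],.006).round(4), read_state()["position"])
for b in blobs(t,*BL)[0]: print(b[0].round(1),b[1][4])
```

```text
s [263.  187.3] [258 171  10  29 133]
s [330.  184.3] [319 176  21  24 229]
s [ 48.2 233.3] [ 44 228  10  11  86]
s [277.7 262.5] [270 256  16  14 169]
[[ 0.4285 -0.1338  0.006 ]] [ 0.43496921 -0.12468471  0.10905378]
[281.4 110.7] 712
[209.  124.1] 767
[243.4 167.6] 116
[328.  361.2] 272
```

Emit:
{"api": "jog_arm", "payload": {
  "delta_pos": [
    [-0.7, -0.75, -5],
    [-0.7, -0.75, -9],
    [-0.7, -0.75, -10.2],
    [-0.7, -0.75, -10.2],
    [-0.7, -0.75, -10.2],
    [-0.7, -0.75, -10.2],
    [-0.7, -0.75, -10.2],
    [-0.7, -0.75, -10.2],
    [-0.7, -0.75, -10.2],
    [-0.7, -0.75, -10.2],
    [-0.7, -0.75, -10.2]
  ],
  "turn": [0, 0, 0, 0, 0, 0, 0, 0, 0, 0, 0],
  "grip": [0, 0, 0.2, 1, 1, 1, 1, 1, 0, 0, 0]
}}

```text
time_s: 42.3
position: [0.4278, -0.1324, 0.0071]
tcp_rot: [[-0.959, -0.282, -0.0], [-0.282, 0.959, 0.0], [0.0, 0.0, -1.0]]
force: [-0.3, -0.1, -0.8]
opening: 0.875
grasp_force: 0.0
```

Emit:
{"api": "jog_arm", "payload": {
  "delta_pos": [
    [0, 0, 0],
    [0, 0, 0],
    [0, 0, 0],
    [0, 0, 0],
    [0, 0, 0],
    [0, 0, 0],
    [0, 0, 0],
    [0, 0, 0],
    [0, 0, 0],
    [0, 0, 0],
    [0, 0, 0],
    [0, 0, 0]
  ],
  "turn": [-10, -20, -30, -40, -50, -60, -70, -80, -89, -89, -89, -89],
  "grip": [0, 0, 0, 0, 0, 0, 0, 0, 0, 0.3, 1, 1]
}}

```text
time_s: 43.8
position: [0.4279, -0.1324, 0.0071]
tcp_rot: [[-0.3, 0.954, -0.0], [0.954, 0.3, 0.0], [0.0, -0.0, -1.0]]
force: [1.0, -0.0, 0.2]
opening: 0.741
grasp_force: 0.0
```

Emit:
{"api": "jog_arm", "payload": {
  "delta_pos": [
    [0, 0, 0],
    [0, 0, 0],
    [0, 0, 0],
    [0, 0, 0],
    [0, 0, 0]
  ],
  "turn": [0, 0, 0, 0, 0],
  "grip": [1, 1, 1, 1, 1]
}}

```text
time_s: 44.42
position: [0.4279, -0.1324, 0.0071]
tcp_rot: [[-0.299, 0.954, -0.0], [0.954, 0.299, 0.0], [0.0, -0.0, -1.0]]
force: [-0.4, 0.9, -0.2]
opening: 0.628
grasp_force: 30.0
```

Δ to the axis is (14.92, 18.65).

Emit:
{"api": "jog_arm", "payload": {
  "delta_pos": [
    [0, 0, 5],
    [0, 0, 11],
    [0, 0, 16],
    [3, 3.7, 18],
    [6, 7.5, 18],
    [9, 11.2, 18],
    [12, 15, 18],
    [14.92, 18.65, 18],
    [14.92, 18.65, 18],
    [14.92, 18.65, 18],
    [14.92, 18.65, 17],
    [14.92, 18.65, 15]
  ],
  "turn": [0, 0, 0, 0, 0, 0, 0, 0, 0, 0, 0, 0],
  "grip": [1, 1, 1, 1, 1, 1, 1, 1, 1, 1, 1, 1]
}}

```text
time_s: 45.92
position: [0.577, 0.0529, 0.1571]
tcp_rot: [[-0.297, 0.955, 0.001], [0.955, 0.297, -0.0], [-0.001, 0.001, -1.0]]
force: [-0.2, -0.3, -1.3]
opening: 0.626
grasp_force: 30.0
```

Emit:
{"api": "jog_arm", "payload": {
  "delta_pos": [
    [0, 0, -0.6],
    [0, 0, -1.2],
    [0, 0, -1.8],
    [0, 0, -1.8]
  ],
  "turn": [0, 0, 0, 0],
  "grip": [1, 1, 1, 1]
}}

```text
time_s: 46.42
position: [0.5769, 0.054, 0.1389]
tcp_rot: [[-0.299, 0.954, -0.001], [0.954, 0.299, 0.0], [0.0, -0.001, -1.0]]
force: [-1.2, -0.6, 0.2]
opening: 0.626
grasp_force: 30.0
```

Emit:
{"api": "jog_arm", "payload": {
  "delta_pos": [
    [0, 0, -0.4],
    [0, 0, -0.8],
    [0, 0, -0.8]
  ],
  "turn": [0, 0, 0],
  "grip": [1, 1, 1]
}}

```text
time_s: 46.8
position: [0.5769, 0.0542, 0.1308]
tcp_rot: [[-0.299, 0.954, -0.001], [0.954, 0.299, 0.0], [0.0, -0.001, -1.0]]
force: [-1.2, 0.0, -0.9]
opening: 0.624
grasp_force: 30.0
```

Emit:
{"api": "jog_arm", "payload": {
  "delta_pos": [
    [0, 0, -0.5],
    [0, 0, -1],
    [0, 0, -1.5],
    [0, 0, -2],
    [0, 0, -2.5],
    [0, 0, -3],
    [0, 0, -3.3],
    [0, 0, -3.3],
    [0, 0, -3.3]
  ],
  "turn": [0, 0, 0, 0, 0, 0, 0, 0, 0],
  "grip": [1, 1, 1, 1, 1, 1, 1, 1, 1]
}}

```text
time_s: 47.92
position: [0.5781, 0.054, 0.0985]
tcp_rot: [[-0.299, 0.954, 0.002], [0.954, 0.299, -0.0], [-0.001, 0.002, -1.0]]
force: [2.9, -0.2, 4.1]
opening: 0.628
grasp_force: 30.0
```

Emit:
{"api": "jog_arm", "payload": {
  "delta_pos": [
    [0, 0, -0.3],
    [0, 0, -0.3],
    [0, 0, -0.3],
    [0, 0, -0.3],
    [0, 0, -0.3],
    [0, 0, -0.3],
    [0, 0, 3],
    [0, 0, 7],
    [0, 0, 12]
  ],
  "turn": [0, 0, 0, 0, 0, 0, 0, 0, 0],
  "grip": [1, 1, 0.5, 0.15, 0.15, 0.15, 0.15, 0.15, 0.15]
}}

```text
time_s: 49.05
position: [0.5753, 0.0542, 0.2178]
tcp_rot: [[-0.299, 0.954, -0.005], [0.954, 0.299, 0.0], [0.002, -0.005, -1.0]]
force: [0.3, -0.5, 0.4]
opening: 0.848
grasp_force: 0.0
```

Emit:
{"api": "jog_arm", "payload": {
  "delta_pos": [
    [-2, 6, 0],
    [-4, 12, 0],
    [-6, 18, 0],
    [-8, 24, 0],
    [-10.5, 30, 0],
    [-12.7, 36.5, 0],
    [-12.7, 36.5, 0],
    [-12.7, 36.5, 0]
  ],
  "turn": [0, 0, 0, 0, 0, 0, 0, 0],
  "grip": [0.3, 0.3, 0.3, 0.3, 0.3, 0.3, 0.3, 0.3]
}}

```text
time_s: 50.05
position: [0.4492, 0.4189, 0.2174]
tcp_rot: [[-0.301, 0.954, -0.001], [0.954, 0.301, -0.002], [-0.001, -0.002, -1.0]]
force: [0.0, 0.2, -0.4]
opening: 0.701
grasp_force: 0.0
```

Run:
```python
from look import *
t=capture("top");s=capture("scene")
for b in blobs(t,(105,100,30),BL[1])[0]: print(b[0].round(1),b[1],onz(t,b[0],.11).round(4))
for b in blobs(s,(105,100,30),BL[1],35)[0]: print('s',b[0].round(1),b[1])
for n,c in(("t",t),("s",s)):
  m=cv2.inRange(cv2.cvtColor(c["color"],cv2.COLOR_BGR2HSV),(50,90,20),(85,255,255)); m=cv2.morphologyEx(m,cv2.MORPH_CLOSE,np.ones((9,9)))
  cs,_=cv2.findContours(m,cv2.RETR_EXTERNAL,cv2.CHAIN_APPROX_NONE); k=max(cs,key=cv2.contourArea); r=cv2.minAreaRect(k); P=onz(c,cv2.boxPoints(r),.005); print(r); print(P.round(4),P.mean(0))
cv2.imwrite("pics/f.png",np.hstack([cv2.resize(t["color"][135:235,155:285],(450,350),interpolation=cv2.INTER_CUBIC),cv2.resize(s["color"][160:230,230:300],(350,350),interpolation=cv2.INTER_CUBIC)]))
```

```text
[281.3 110.8] [266  93  33  39 740] [[ 0.7632 -0.0599  0.11  ]]
[209.  124.2] [191 105  37  40 791] [[0.7233 0.1559 0.11  ]]
[243.5 172.7] [234 162  19  22 311] [[0.5743 0.055  0.11  ]]
[336.5 367.4] [ 320  345   38   39 1140] [[ 0.0375 -0.1877  0.11  ]]
[152.9 381.5] [125 379  54   5 187] [[0.0093 0.3007 0.11  ]]
s [270.  175.5] [258 157  25  45 551]
s [330.2 184.2] [319 176  21  24 227]
((174.25979614257812, 212.2313232421875), (27.560611724853516, 27.202680587768555), 72.6459732055664)
[[0.505  0.3228 0.005 ]
 [0.5297 0.2432 0.005 ]
 [0.4472 0.2167 0.005 ]
 [0.4232 0.2956 0.005 ]] [0.47626762 0.26960451 0.005     ]
((204.10000610351562, 195.6999969482422), (22.76839828491211, 15.811387062072754), 18.43494987487793)
[[0.427  0.2851 0.005 ]
 [0.4933 0.3362 0.005 ]
 [0.5217 0.2433 0.005 ]
 [0.4558 0.1976 0.005 ]] [0.47444826 0.2655598  0.005     ]
```

View pics/f.png

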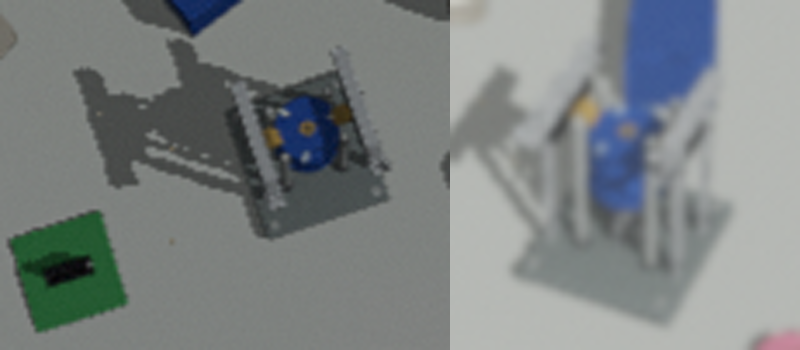

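The pile of four shows as a tall blue stack in the scene crop (620,155), between the bolts in the top crop (307,130). No blue plate remains on the bench. The cover lies at (0.475,0.270), yaw ≈17.7°. Fetching it.

Emit:
{"api": "jog_arm", "payload": {
  "delta_pos": [
    [1, -5, -3],
    [2, -10, -6],
    [2.54, -14.85, -10],
    [2.54, -14.85, -12],
    [2.54, -14.85, -12],
    [2.54, -14.85, -12],
    [2.54, -14.85, -12]
  ],
  "turn": [0, 0, 0, 0, 0, 0, 0],
  "grip": [0.3, 0.3, 0.3, 0.3, 0.3, 0.3, 0.3]
}}

```text
time_s: 51.02
position: [0.4764, 0.2711, 0.0993]
tcp_rot: [[-0.3, 0.954, 0.003], [0.954, 0.3, 0.001], [-0.0, 0.003, -1.0]]
force: [0.5, -0.0, -0.1]
opening: 0.703
grasp_force: 0.0
```

Emit:
{"api": "jog_arm", "payload": {
  "delta_pos": [
    [-0.15, -0.05, -4],
    [-0.15, -0.05, -8],
    [-0.15, -0.05, -8.95],
    [-0.15, -0.05, -8.95],
    [-0.15, -0.05, -8.95],
    [-0.15, -0.05, -8.95],
    [-0.15, -0.05, -8.95],
    [-0.15, -0.05, -8.95],
    [-0.15, -0.05, -8.95],
    [-0.15, -0.05, -8.95]
  ],
  "turn": [0, 0, 0, 0, 0, 0, 0, 0, 0, 0],
  "grip": [0.3, 0.3, 0.3, 1, 1, 1, 1, 1, 1, 1]
}}

```text
time_s: 52.28
position: [0.4741, 0.2701, 0.0088]
tcp_rot: [[-0.299, 0.954, 0.0], [0.954, 0.299, 0.0], [-0.0, 0.0, -1.0]]
force: [-0.4, -0.8, 1.7]
opening: 0.107
grasp_force: 30.0
```

Emit:
{"api": "jog_arm", "payload": {
  "delta_pos": [
    [0, 0, 0],
    [0, 0, 0],
    [0, 0, 0],
    [0, 0, 0]
  ],
  "turn": [0, 0, 0, 0],
  "grip": [1, 1, 1, 1]
}}

```text
time_s: 52.78
position: [0.4741, 0.2701, 0.0087]
tcp_rot: [[-0.299, 0.954, 0.0], [0.954, 0.299, 0.0], [-0.0, 0.0, -1.0]]
force: [-0.1, 0.3, 4.0]
opening: 0.112
grasp_force: 30.0
```

Emit:
{"api": "jog_arm", "payload": {
  "delta_pos": [
    [0, 0, 2],
    [0, 0, 6],
    [0, 0, 10],
    [0, -2, 14],
    [0, -7, 14],
    [-0.5, -12, 14],
    [-1.06, -17, 14],
    [-1.06, -21, 14],
    [-1.06, -25, 13.6],
    [-1.06, -25, 13.4],
    [-1.06, -25, 13.4],
    [-1.06, -25, 13.4]
  ],
  "turn": [0, 0, 0, 0, 0, 0, 0, 0, 0, 0, 0, 0],
  "grip": [1, 1, 1, 1, 1, 1, 1, 1, 1, 1, 1, 1]
}}

```text
time_s: 54.28
position: [0.4632, 0.021, 0.1425]
tcp_rot: [[-0.3, 0.954, -0.0], [0.954, 0.3, 0.0], [0.0, -0.0, -1.0]]
force: [1.0, 0.4, -0.3]
opening: 0.004
grasp_force: 0.0
```

Run:
```python
from look import *
s=capture("scene"); st=read_state(); print(st["position"],st["opening"],st["grasp_force"])
cv2.imwrite("pics/g.png",cv2.resize(s["color"][150:240,200:310],(660,540),interpolation=cv2.INTER_CUBIC))
```

```text
[0.46329075 0.02104583 0.14259761] 0.006935605484362761 0.0
```

View pics/g.png

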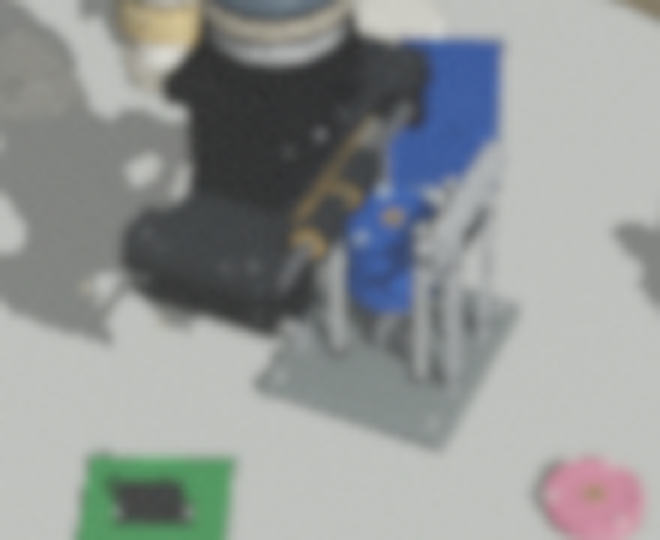

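The grip slackened and the cover fell, but landed grip-up near crop (160,500). I'll move aside and locate it.

Emit:
{"api": "jog_arm", "payload": {
  "delta_pos": [
    [0, 3, 5],
    [0, 9, 7],
    [0, 15, 7],
    [0, 21, 7],
    [0, 27, 7],
    [0, 33, 7],
    [0, 33, 7],
    [0, 33, 7]
  ],
  "turn": [0, 0, 0, 0, 0, 0, 0, 0],
  "grip": [0.3, 0.3, 0.3, 0.3, 0.3, 0.3, 0.3, 0.3]
}}

```text
time_s: 55.32
position: [0.4623, 0.3503, 0.2122]
tcp_rot: [[-0.301, 0.954, -0.001], [0.954, 0.301, -0.001], [-0.001, -0.001, -1.0]]
force: [-0.3, 0.4, 0.4]
opening: 0.696
grasp_force: 0.0
```

```bash
cat > cov.py <<'E'
from look import *
t=capture("top");s=capture("scene")
for n,c in(("t",t),("s",s)):
  m=cv2.inRange(cv2.cvtColor(c["color"],cv2.COLOR_BGR2HSV),(50,90,20),(85,255,255)); m=cv2.morphologyEx(m,cv2.MORPH_CLOSE,np.ones((9,9)))
  cs,_=cv2.findContours(m,cv2.RETR_EXTERNAL,cv2.CHAIN_APPROX_NONE); k=max(cs,key=cv2.contourArea)
  P=onz(c,k[:,0].astype(float),.005)[:,:2]; r=cv2.minAreaRect((P*1000).astype(np.float32)); print(n,r)
k=cv2.inRange(t["color"],(0,0,0),(45,45,45)); 
cv2.imwrite("pics/h.png",np.hstack([cv2.resize(t["color"][170:260,180:270],(400,400),interpolation=cv2.INTER_CUBIC),cv2.resize(s["color"][190:270,190:270],(400,400),interpolation=cv2.INTER_CUBIC)]))
E
python3 cov.py
```

```text
t ((395.41082763671875, 69.3208236694336), (86.16307067871094, 81.98139953613281), 40.42655944824219)
s ((393.9015197753906, 65.04249572753906), (78.31440734863281, 75.7817611694336), 40.98268508911133)
```

View pics/h.png

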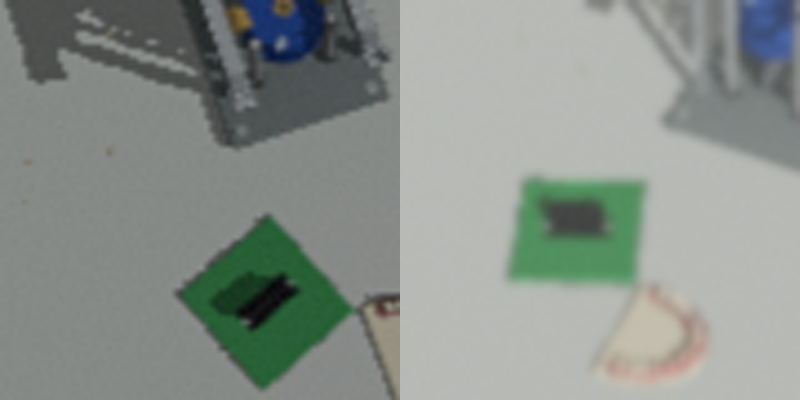

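The cover lies flat (86×82 mm measured), centre ≈(0.394,0.069), turned by about 40°, with the grip bar at top crop (268,302). Refining the bar position.

Run:
```python
from look import *
t=capture("top");s=capture("scene")
for n,c,(y0,y1,x0,x1),th in(("t",t,(225,250,225,255),28),("s",s,(222,245,212,238),75)):
    w=c["color"][y0:y1,x0:x1]; g=w.max(2); 
    m=((g<th)|((w.max(2).astype(int)-w.min(2)<14)&(g<th+30))).astype(np.uint8)
    k,l,st,ce=cv2.connectedComponentsWithStats(m); i=1+st[1:,4].argmax(); pts=np.argwhere(l==i)[:,::-1].astype(np.float32)
    ce=ce[i]+[x0,y0]; r=cv2.minAreaRect(pts+np.float32([x0,y0])); print(n,ce,st[i],r)
    B=cv2.boxPoints(r); print(onz(c,B,.029)[:,:2].round(4).tolist(),onz(c,[ce],.025).round(4))
    if n=="t": ct=ce
    else: print(tri(t,ct,s,ce))
```

```text
t [239.46268657 237.52238806] [ 9  7 12 12 67] ((239.46902465820312, 237.46458435058594), (5.079893112182617, 12.887876510620117), 48.8140754699707)
[[0.3869, 0.0888], [0.412, 0.0594], [0.4004, 0.0495], [0.3753, 0.0789]] [[0.3938 0.0692 0.025 ]]
s [224.8245614  233.40350877] [ 8  9 11  6 57] ((225.0, 233.5), (5.0, 10.0), 90.0)
[[0.3837, 0.0757], [0.4057, 0.0515], [0.391, 0.0362], [0.3693, 0.0601]] [[0.3894 0.0593 0.025 ]]
(array([0.39582219, 0.06887294, 0.01162101]), np.float64(0.0017516993117138997))
```

Emit:
{"api": "jog_arm", "payload": {
  "delta_pos": [
    [-1, -5, 0],
    [-2, -10, -2],
    [-3.5, -15, -4],
    [-5, -20, -8],
    [-6, -25, -11],
    [-6.8, -28.1, -11],
    [-6.8, -28.1, -11],
    [-6.8, -28.1, -11],
    [-6.8, -28.1, -11]
  ],
  "turn": [5, 10, 15, 23, 23, 23, 23, 23, 23],
  "grip": [0.5, 0.5, 0.5, 0.5, 0.5, 0.5, 0.5, 0.5, 0.5]
}}

```text
time_s: 56.65
position: [0.3962, 0.0697, 0.103]
tcp_rot: [[-0.649, 0.761, 0.002], [0.761, 0.649, -0.0], [-0.001, 0.001, -1.0]]
force: [0.2, 0.6, -0.3]
opening: 0.5
grasp_force: 0.0
```

Emit:
{"api": "jog_arm", "payload": {
  "delta_pos": [
    [-0.2, -0.03, -4],
    [-0.2, -0.03, -8],
    [-0.2, -0.03, -9.35],
    [-0.2, -0.03, -9.35],
    [-0.2, -0.03, -9.35],
    [-0.2, -0.03, -9.35],
    [-0.2, -0.03, -9.35],
    [-0.2, -0.03, -9.35],
    [-0.2, -0.03, -9.35],
    [-0.2, -0.03, -9.35]
  ],
  "turn": [0, 0, 0, 0, 0, 0, 0, 0, 0, 0],
  "grip": [0.5, 0.5, 0.5, 0.8, 1, 1, 1, 1, 1, 1]
}}

```text
time_s: 57.9
position: [0.3938, 0.0688, 0.0097]
tcp_rot: [[-0.648, 0.762, 0.002], [0.762, 0.648, -0.0], [-0.001, 0.001, -1.0]]
force: [0.4, 1.4, 7.7]
opening: 0.113
grasp_force: 30.0
```

Emit:
{"api": "jog_arm", "payload": {
  "delta_pos": [
    [0, 0, 3],
    [0, 0, 8],
    [0, 0, 13.3],
    [2, -1.5, 13.3],
    [4.5, -3.2, 13.3],
    [6.97, -4.85, 13.3],
    [6.97, -4.85, 13.3],
    [6.97, -4.85, 13.3],
    [6.97, -4.85, 13.3]
  ],
  "turn": [0, 0, 0, -8, -16, -23, -23, -23, -23],
  "grip": [1, 1, 1, 1, 1, 1, 1, 1, 1]
}}

```text
time_s: 59.02
position: [0.4614, 0.021, 0.1418]
tcp_rot: [[-0.3, 0.954, -0.002], [0.954, 0.3, 0.001], [0.001, -0.002, -1.0]]
force: [-0.0, 0.5, 0.3]
opening: 0.116
grasp_force: 30.0
```

Run:
```python
from look import *
t=capture("top");s=capture("scene"); st=read_state(); print(st["position"],st["opening"],st["grasp_force"])
for z in (.137,):
  for n,c in(("t",t),("s",s)):
    m=cv2.inRange(cv2.cvtColor(c["color"],cv2.COLOR_BGR2HSV),(50,90,20),(85,255,255))
    cs,_=cv2.findContours(m,cv2.RETR_EXTERNAL,cv2.CHAIN_APPROX_NONE); k=max(cs,key=cv2.contourArea)
    P=onz(c,k[:,0].astype(float),z)[:,:2]; a=np.radians(17.4); q=(P-[.5770,.0541])@np.array([[np.cos(a),-np.sin(a)],[np.sin(a),np.cos(a)]]); print(n,cv2.contourArea(k),q.min(0),q.max(0),cv2.minAreaRect((P*1000).astype(np.float32)))
cv2.imwrite("pics/i.png",np.hstack([cv2.resize(t["color"][140:230,195:285],(400,400),interpolation=cv2.INTER_CUBIC),cv2.resize(s["color"][150:240,210:300],(400,400),interpolation=cv2.INTER_CUBIC)]))
```

```text
[0.462053   0.02089178 0.14204194] 0.11678591416876015 29.99989628791809
t 5.0 [-0.08869098  0.03661107] [-0.07605896  0.04377309] ((486.10479736328125, 68.68038940429688), (12.120793342590332, 4.011500835418701), 44.0166015625)
s 268.0 [-0.16333374 -0.04097914] [-0.07475642  0.03839143] ((463.8167724609375, 17.297286987304688), (88.59553527832031, 79.12225341796875), 17.145980834960938)
```

View pics/i.png

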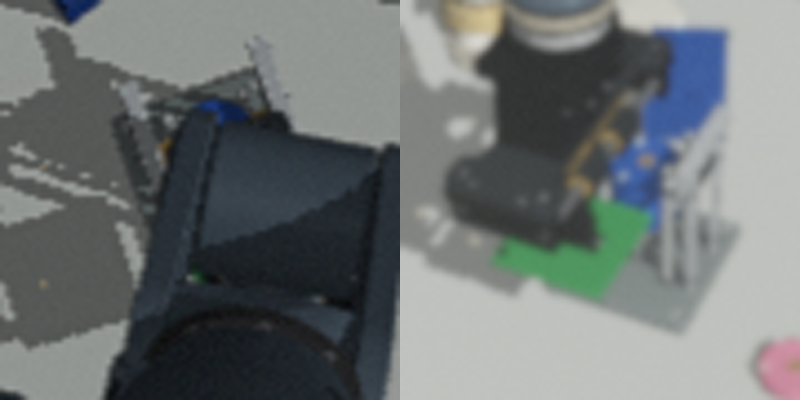

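Cover is held level before the slot mouth (scene crop 575,250). Shifting 1.3 mm toward −y, raising 1 mm and advancing.

Emit:
{"api": "jog_arm", "payload": {
  "delta_pos": [
    [0.04, -0.12, 0.1],
    [1, 0.18, 0.1],
    [1.9, 0.48, 0.1],
    [2.9, 0.78, 0.1],
    [2.9, 0.78, 0.1],
    [2.9, 0.78, 0.1]
  ],
  "turn": [0, 0, 0, 0, 0, 0],
  "grip": [1, 1, 1, 1, 1, 1]
}}

```text
time_s: 59.88
position: [0.4918, 0.0282, 0.1429]
tcp_rot: [[-0.299, 0.954, -0.001], [0.954, 0.299, 0.0], [0.0, -0.001, -1.0]]
force: [-0.1, 0.7, -0.5]
opening: 0.113
grasp_force: 30.0
```

Emit:
{"api": "jog_arm", "payload": {
  "delta_pos": [
    [0.5, 0.16, 0],
    [1, 0.31, 0],
    [1.5, 0.47, 0],
    [1.9, 0.6, 0],
    [1.9, 0.6, 0],
    [1.9, 0.6, 0]
  ],
  "turn": [0, 0, 0, 0, 0, 0],
  "grip": [1, 1, 1, 1, 1, 1]
}}

```text
time_s: 60.62
position: [0.5109, 0.0341, 0.1431]
tcp_rot: [[-0.299, 0.954, -0.0], [0.954, 0.299, 0.0], [0.0, -0.0, -1.0]]
force: [-0.0, 0.2, -0.4]
opening: 0.111
grasp_force: 30.0
```

Emit:
{"api": "jog_arm", "payload": {
  "delta_pos": [
    [0.8, 0.25, 0],
    [1.7, 0.53, 0],
    [2.6, 0.82, 0],
    [3.5, 1.1, 0],
    [4.4, 1.38, 0],
    [5.3, 1.66, 0],
    [5.3, 1.66, 0],
    [5.3, 1.66, 0]
  ],
  "turn": [0, 0, 0, 0, 0, 0, 0, 0],
  "grip": [1, 1, 1, 1, 1, 1, 1, 1]
}}

```text
time_s: 61.62
position: [0.5642, 0.0509, 0.1431]
tcp_rot: [[-0.299, 0.954, 0.0], [0.954, 0.299, 0.0], [0.0, 0.0, -1.0]]
force: [-0.3, 2.2, 0.2]
opening: 0.113
grasp_force: 30.0
```

Emit:
{"api": "jog_arm", "payload": {
  "delta_pos": [
    [0.4, 0.13, 0],
    [0.8, 0.25, 0],
    [1.2, 0.38, 0],
    [1.2, 0.38, 0],
    [1.2, 0.38, 0]
  ],
  "turn": [0, 0, 0, 0, 0],
  "grip": [1, 1, 1, 1, 1]
}}

```text
time_s: 62.25
position: [0.5762, 0.0547, 0.143]
tcp_rot: [[-0.299, 0.954, 0.0], [0.954, 0.299, 0.0], [0.0, 0.0, -1.0]]
force: [-0.1, 2.3, -2.1]
opening: 0.111
grasp_force: 30.0
```

Emit:
{"api": "jog_arm", "payload": {
  "delta_pos": [
    [0.15, 0.05, 0],
    [0.3, 0.1, 0],
    [0.3, 0.1, 0],
    [0.3, 0.1, 0]
  ],
  "turn": [0, 0, 0, 0],
  "grip": [1, 1, 1, 1]
}}

```text
time_s: 62.75
position: [0.5779, 0.0553, 0.1429]
tcp_rot: [[-0.299, 0.954, -0.003], [0.954, 0.299, -0.0], [0.0, -0.003, -1.0]]
force: [-4.5, -0.1, 0.6]
opening: 0.111
grasp_force: 30.0
```

Against the stops (4.5 N). Releasing and backing off.

Emit:
{"api": "jog_arm", "payload": {
  "delta_pos": [
    [-0.15, -0.05, -0.1],
    [-0.15, -0.05, -0.1],
    [-0.15, -0.05, -0.1],
    [-0.15, -0.05, -0.1],
    [-0.15, -0.05, -0.1],
    [-0.15, -0.05, 3],
    [-0.15, -0.05, 8],
    [-3, 4, 10],
    [-6, 9, 10],
    [-9, 14, 10],
    [-12, 19, 10],
    [-12, 24, 10]
  ],
  "turn": [0, 0, 0, 0, 0, 0, 0, 0, 0, 0, 0, 0],
  "grip": [1, 0.8, 0.6, 0.5, 0.5, 0.5, 0.5, 0.5, 0.5, 0.5, 0.5, 0.5]
}}

```text
time_s: 64.25
position: [0.4565, 0.2967, 0.2433]
tcp_rot: [[-0.3, 0.954, -0.001], [0.954, 0.3, -0.001], [-0.0, -0.001, -1.0]]
force: [1.9, 0.4, -0.0]
opening: 0.501
grasp_force: 0.0
```

Run:
```python
from look import *
t=capture("top");s=capture("scene"); st=read_state(); print(st["position"],st["opening"])
for n,c in(("t",t),("s",s)):
    m=cv2.inRange(cv2.cvtColor(c["color"],cv2.COLOR_BGR2HSV),(50,90,20),(85,255,255))
    cs,_=cv2.findContours(m,cv2.RETR_EXTERNAL,cv2.CHAIN_APPROX_NONE); k=max(cs,key=cv2.contourArea)
    P=onz(c,k[:,0].astype(float),.137)[:,:2]; a=np.radians(17.4); q=(P-[.5770,.0541])@np.array([[np.cos(a),-np.sin(a)],[np.sin(a),np.cos(a)]]); print(n,q.min(0),q.max(0),cv2.minAreaRect((P*1000).astype(np.float32)))
cv2.imwrite("pics/j.png",np.hstack([cv2.resize(t["color"][135:225,195:285],(400,400),interpolation=cv2.INTER_CUBIC),cv2.resize(s["color"][155:235,225:305],(400,400),interpolation=cv2.INTER_CUBIC)]))
```

```text
[0.45878288 0.29984129 0.24358451] 0.4999506263494377
t [-0.0416703  -0.03620842] [0.04514351 0.03805142] ((578.3718872070312, 55.50192642211914), (86.89945220947266, 73.92835235595703), 17.6494197845459)
s [-0.04561958 -0.03247062] [0.04455604 0.03546471] ((575.8097534179688, 55.37614440917969), (90.27513122558594, 67.7425537109375), 18.174095153808594)
```

View pics/j.png

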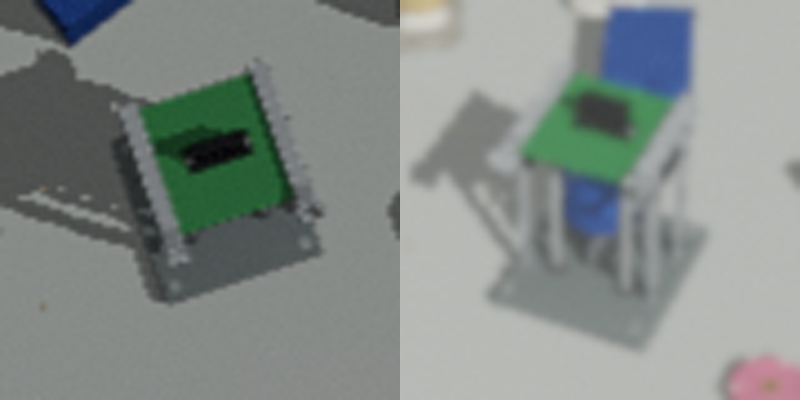

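The cover is fully home (top crop 215,150; scene crop 600,125), with the blue pile beneath it. Handing in.

Emit:
{"api": "jog_arm", "payload": {
  "delta_pos": [
    [0, 0, 0],
    [0, 0, 0],
    [0, 0, 0],
    [0, 0, 0]
  ],
  "turn": [0, 0, 0, 0],
  "grip": [0.5, 0.5, 0.5, 0.5]
}}

```text
time_s: 64.85
position: [0.4595, 0.2946, 0.2432]
tcp_rot: [[-0.298, 0.955, -0.0], [0.955, 0.298, -0.0], [-0.0, -0.0, -1.0]]
force: [0.1, 0.0, 0.6]
opening: 0.499
grasp_force: 0.0
```

```bash
python3 -c "
from rig import *
print(hand_in())"
```

```text
the job is handed in; nothing more can be done
None
```

I handed the job in at 65 s with all four blue plates latched in the magazine and the cover back against its stops; the cover fell once on the way back when the grip slackened, but it landed flat and I refitted it, and the hand-in gave no verdict.

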